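# Clear the thin mixing palettes from the riser to their cradles

## Robot

A 7-joint arm with a two-finger parallel gripper is mounted at the origin on the work surface. World frame = base frame: x ahead of the robot, y to its left, z up, the work surface at z = 0. Lengths are in m, angles in degrees, forces in N, time in s.
With the tool pointing down it reaches from about 0.425 to 0.875 m from the base axis. Payload 4.7 kg.
Tool frame: the origin (TCP) lies midway between the tips of the shut fingers; the grasp point (between the pads) lies env.grip_point_offset behind it (env.grip_point_offset is the distance from the TCP to the grasp point, in m); x points along the fingers, y is the direction in which the jaws open and shut, and the axes are right-handed (so a half turn about x gives the same grasp; the last joint's range is limited). The gripper opens to 87 mm and grips with 3 to 60 N. Pads are 19 mm wide; open, the fingers measure 117 mm over their backs; the gripper's body (75 mm by 190 mm) begins 51 mm behind the grasp point.
Start: joints at [-68.062, 18.392, -4.016, 83.108, 1.295, 78.541, -3.26], TCP at [0.234, 0.606, 0.223] pointing down, gripper open.
Joint ranges: [-163.93, 163.93], [-17.29, 119.83], [-79.2, 71.16], [3.27, 140.29], [-89.18, 269.18], [5.43, 117.66], [-154.24, 154.24]. Speed limits (degrees/s): [147.25, 147.25, 180, 180, 180, 180, 180].

## Interface

Orientations are given as [roll, pitch, yaw] about the fixed x, y, z axes, in that order (R = Rz(yaw) Ry(pitch) Rx(roll)).
In Python, from cell import readout, read_camera, camera_params, sign_off, spot_in, pinpoint, env gives the robot as it stands.
- The arm moves only by the shell command python3 -m pendant 'ROWS' [OPENING] [FORCE]. ROWS is a JSON object of lists of equal length, an entry for each row: "xyz": the shift along the world's x, y, z in m, a list of three; "turn": the turn about the world's z in rad. A call has 1 to 10 rows; each row shifts and turns the pose as measured when the row begins; what a row does not reach is not made up. A row lasts 1/8 s, in which the tool goes at most 62.5 mm and 10.7 degrees, less where a joint would pass 70% of its speed; a pose out of reach is approached as far as the arm can. A call is refused whole if a number of a shift passes 0.0625 or a number of a turn 0.188, either way. A call with a gripper value outside its range is refused whole. OPENING is the opening, from 0 (shut) to 1 (fully open), set as the call begins (- or left out, the last holds). The fingers move at their own pace and stop on an object; FORCE is the grip in N (left out, the last holds). Time passes only in rows, so rows that do not move let the fingers close. It gives the time, the measured TCP pose, the force and the opening at its end, in the units of the state.
- readout.get_obs(): the state, without advancing time (a new reading comes with each control period).
- read_camera(name): name is "scene" or "top"; returns the picture (480x640x3 uint8, red, green, blue); there is no depth.
- camera_params(name): a dict with "fx", "fy", "cx", "cy" (pixels), "rvec" (rotation vector, rad) and "tvec" (3), from world to camera coordinates, as OpenCV has them. Camera axes: x right, y down, z forward; pixel columns grow to the right and rows downward; lengths in m; the calibration is good to about 2 mm. A picture is of the moment at which its call begins. camera_params takes no time and is no camera call.
- sign_off(): hands the job in, once; it reports no verdict.
Trained networks look in the newest picture that a camera, given by its name, has taken for a name from the list of things; names that differ only in an ending like _2 or _b are one class to them, and where a whole thing is asked for, a point or a joint stands for the part that bears it (a point fixed in the world has none). Each returns a list of dicts, best first, with "score" (0 to 1); they miss things now and then, are a little off and sometimes report something else, mostly with a low value. They report only what shows in the picture. A call takes as long as a camera call.
- spot_in(camera, name): "at" ([x, y, z] in m, in the coordinates of the camera as it stood for that picture, good to about 4 mm: the middle of the surface that is visible of it).
- pinpoint(camera, name): "at" ([x, y, z] in m, in the coordinates of the camera as it stood for that picture, good to about 4 mm: a listed point, or the origin of a listed thing).
The state is a dict: "time_s": time; "qpos": joint angles; "joint_velocities": joint speeds; "effort": joint torques, N m; "tool_pos": TCP position; "tool_rot": TCP orientation; "force": force on the tool from outside, world axes, zero at the start; "wrist_torque": the same for the moment, N m; "grip_width": finger opening in m.
Only numpy, scipy, OpenCV 4.12 (cv2) and the standard library are available. Lean on these libraries where they do the work, as an engineer would, in place of code of your own. Each camera call takes 0.05 s, during which the arm holds its last target.

## Task

Put the two thin metal mixing palettes away in their cradles, the long one in the long cradle and the short one in the short cradle, each lying flat between the end stops and let go. They are too thin to pick up straight from the wood, so slide each one towards the robot until its end sticks out over the riser's front edge by about a third of its length, without letting it fall off, then take it by that end and lay it (do not drop it) in its cradle. Finish with the long one before you start on the short one, and leave the other things on the table where they are.

Things in the scene. Friction and masses are not known exactly. Their poses are not given: they have to be found in the camera images.
- riser: low lacquered wooden riser, fixed: 240 mm deep (x), 340 mm wide (y), its top surface 60 mm above its origin, which is under its centre and 0 to 10 mm below the table top. Its front edge, nearest the robot, is at x = -120 mm in its own frame; in front of that edge there is free air down to the table. The top is an 18 mm board
- long_palette_center (a point): centre (half-way up) of the long mixing palette: plain aluminium plate with rounded corners, 160 mm long (its x axis) by 56 mm wide (y) by 3 mm thick (z up), about 75 g, same both ways round. Starts lying flat and loose on the riser, wholly on it, its x within 0.15 rad of the riser's x; left or right of the other palette
- short_palette_center (a point): centre (half-way up) of the short mixing palette: plain aluminium plate with rounded corners, 115 mm long (its x axis) by 56 mm wide (y) by 3 mm thick (z up), about 54 g, same both ways round. Starts lying flat and loose on the riser, wholly on it, its x within 0.15 rad of the riser's x; left or right of the other palette
- long_palette: the long palette; origin at the centre of its underside. Too thin to be taken properly while it lies on the wood. Polished, it slides easily on the lacquered wood, dragged by closed fingertips pressed on it with 5 to 15 N; a bare touch does not drag it. Once more than half of it is over the edge it tips off
- short_palette: the short palette; origin at the centre of its underside. Too thin to be taken properly while it lies on the wood. Polished, it slides easily on the lacquered wood, dragged by closed fingertips pressed on it with 5 to 15 N; a bare touch does not drag it. Once more than half of it is over the edge it tips off
- long_cradle_seat (a point): centre of the top of the long cradle's steel rail (z up), fixed on the table; the long palette lies flat on this rail, along it (x), held between two end stops. Rail 34 mm wide (narrower than the palette, so fingers pass on both sides), its top 55 mm above the table, 184 mm between the stops, which are 8 mm thick and rise 10 mm above the rail; foot 66 mm wide and 8 mm high. Same both ways round. The two cradles change places from start to start
- short_cradle_seat (a point): centre of the top of the short cradle's steel rail (z up), fixed on the table; the short palette lies flat on this rail, along it (x), held between two end stops. Rail 34 mm wide (narrower than the palette, so fingers pass on both sides), its top 55 mm above the table, 139 mm between the stops, which are 8 mm thick and rise 10 mm above the rail; foot 66 mm wide and 8 mm high. Same both ways round. The two cradles change places from start to start
- cream_jar: small white jar, 36 mm across, 40 mm high, at the back of the riser between the palettes; bystander (origin: centre of underside)
- dropper_bottle: amber bottle, 38 mm across, 85 mm high, standing beyond the near cradle; bystander (origin: centre of underside)
- brush: black-handled brush, 170 mm long, lying on the table close to the robot; bystander (origin: centre of underside)
- mixing_bowl: white bowl, 110 mm across, 45 mm high, beyond the cradles; bystander (origin: centre of underside)
- handpiece: chrome handpiece, 125 mm long, 30 mm high, lying on its little rest beyond the cradles; bystander (origin: on the table under its middle)
- lotion_tub: white tub, 72 mm across, 62 mm high, on the table to the right of the cradles; bystander (origin: centre of underside)
- rinse_cup: green glass cup, 68 mm across, 75 mm high, on the table to the left of the riser; bystander (origin: centre of underside)

How it is judged:
By the outcome, as a careful person would: the job done as asked, in the order asked, and still so for the second after the job is handed in, with the robot touching nothing.
It also fails if it takes over 72 s, if anything falls off the work surface, if the arm or the gripper's body presses on something with over 40 N, if the wrist force passes 120 N, or if a joint passes its speed limit or range.

## Working session

There is one attempt and no reset: what is moved stays moved. The work goes in short steps, Python scripts to look and compute and a shell command to move; the robot and the scene stay as the last step left them, time stands still between calls to the robot, and variables do not carry over. Pictures are saved under pics/ and viewed, and the job is handed in when it is done.

```bash
ls; mkdir -p pics; python3 - <<'E'
from cell import *
import cv2
o=readout.get_obs(); print(o); print(env.grip_point_offset)
for c in("scene","top"):
    im=read_camera(c); cv2.imwrite(f"pics/{c}0.png",im[:,:,::-1]); print(camera_params(c))
E
```

```text
pics
{'time_s': 0.0, 'qpos': array([-68.06099772,  18.43960802,  -4.01597951,  83.17497232,
         1.29631247,  78.54012413,  -3.26226959]), 'joint_velocities': array([ 0.02503131, -0.1181693 , -0.02815055,  0.04296832, -0.09148212,
        0.06786517,  0.0273976 ]), 'effort': array([ 3.02434291e-04, -4.91294003e+01, -4.03856384e-01, -3.12529135e+01,
       -6.40573818e-02,  4.35344561e-02,  1.59770711e-04]), 'tool_pos': array([0.23417946, 0.6057592 , 0.22145475]), 'tool_rot': array([ -86.40737127,   89.89039819, -107.53820476]), 'force': array([-0.15461207,  0.01929705, -0.11298161]), 'wrist_torque': array([ 0.03582993, -0.02060703,  0.01695023]), 'grip_width': 0.08721076230203306}
0.0187
{'fx': 594.0163873610444, 'fy': 594.0163873610444, 'cx': 318.57895441800247, 'cy': 240.86445815583068, 'rvec': array([ 0.68230122,  2.48249119, -1.36330298]), 'tvec': array([ 0.50687699, -0.12890635,  1.83638353])}
{'fx': 523.5063086682061, 'fy': 523.5063086682061, 'cx': 313.3996475059211, 'cy': 238.7156329091371, 'rvec': array([ 2.16642487, -2.13482238,  0.13588161]), 'tvec': array([0.01777865, 0.55721026, 1.40635512])}
```

View pics/top0.png

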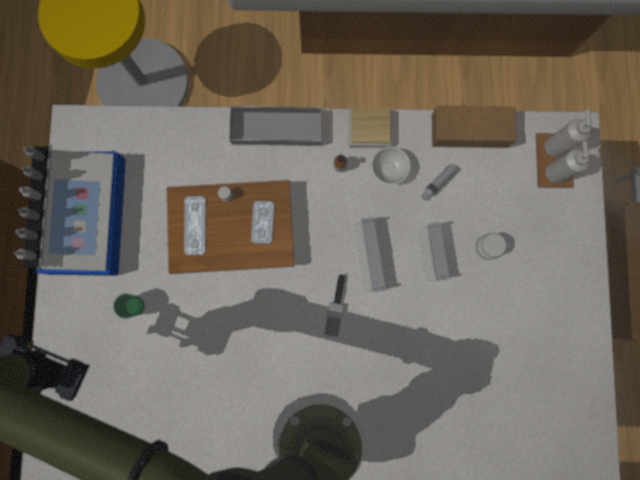

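View pics/scene0.png

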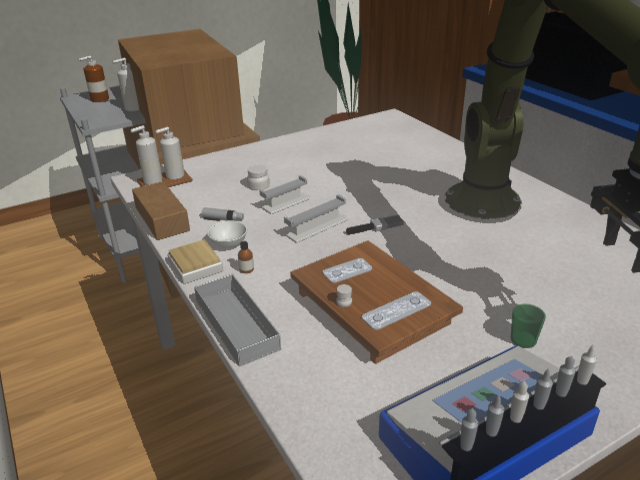

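```bash
cat > h.py <<'E'
from cell import *
import numpy as np, cv2
from scipy.spatial.transform import Rotation as Ro
def cam(c):
    p=camera_params(c); R=cv2.Rodrigues(np.array(p['rvec']))[0]; t=np.array(p['tvec'])
    K=np.array([[p['fx'],0,p['cx']],[0,p['fy'],p['cy']],[0,0,1]]); return K,R,t
def c2w(c,x):
    K,R,t=cam(c); return R.T@(np.array(x)-t)
def proj(c,X):
    K,R,t=cam(c); return cv2.projectPoints(np.array(X,float).reshape(-1,3),cv2.Rodrigues(R)[0],t,K,None)[0].reshape(-1,2)
def px2w(c,uv,z):
    K,R,t=cam(c); uv=np.array(uv,float).reshape(-1,2)
    d=(np.linalg.inv(K)@np.c_[uv,np.ones(len(uv))].T).T@R; o=-R.T@t
    return o+d*((z-o[2])/d[:,2])[:,None]
def shot(c,n):
    im=read_camera(c); cv2.imwrite(f"pics/{n}.png",im[:,:,::-1]); return im
E
python3 - <<'E'
from h import *
np.set_printoptions(precision=4,suppress=True)
for c in("scene","top"):
  for n in "long_palette_center short_palette_center long_cradle_seat short_cradle_seat riser".split():
    for d in pinpoint(c,n)[:2]: 
        w=c2w(c,d['at']); print(c,n,round(d['score'],2),w,proj(c,w)[0])
E
```

```text
scene long_palette_center 0.83 [0.5879 0.3512 0.0602] [396.8983 309.6726]
scene long_palette_center 0.56 [ 0.5155 -0.1288  0.0566] [316.7856 210.2371]
scene short_palette_center 0.96 [0.5972 0.1659 0.0564] [348.0817 270.5323]
scene long_cradle_seat 0.62 [ 0.5151 -0.1371  0.0509] [315.5015 210.6845]
scene short_cradle_seat 0.74 [ 0.5283 -0.3145  0.0533] [283.0462 186.7504]
scene riser 0.87 [ 0.5879  0.2553 -0.0018] [371.519  307.9669]
top long_palette_center 0.94 [0.5843 0.3503 0.0634] [194.1617 225.7246]
top short_palette_center 0.87 [0.5967 0.1639 0.0649] [262.7579 222.1052]
top short_palette_center 0.45 [0.5845 0.354  0.0575] [193.2981 225.9615]
top long_cradle_seat 0.68 [ 0.5146 -0.1338  0.0557] [372.1086 254.1129]
top short_cradle_seat 0.73 [ 0.5274 -0.3122  0.0552] [437.9579 250.3745]
top riser 0.64 [ 0.5894  0.2565 -0.0013] [232.481  227.9758]
top riser 0.27 [0.6704 0.2693 0.0574] [225.4817 195.5387]
```

```bash
python3 - <<'E'
from h import *
im=cv2.imread("pics/top0.png")
a=cv2.resize(im[170:290,155:305],None,fx=5,fy=5,interpolation=cv2.INTER_CUBIC); cv2.imwrite("pics/zr.png",a)
b=cv2.resize(im[200:310,320:470],None,fx=5,fy=5,interpolation=cv2.INTER_CUBIC); cv2.imwrite("pics/zc.png",b)
im=cv2.imread("pics/scene0.png")
b=cv2.resize(im[160:260,240:400],None,fx=5,fy=5,interpolation=cv2.INTER_CUBIC); cv2.imwrite("pics/zcs.png",b)
E
```

```text
(no output)
```

View pics/zr.png

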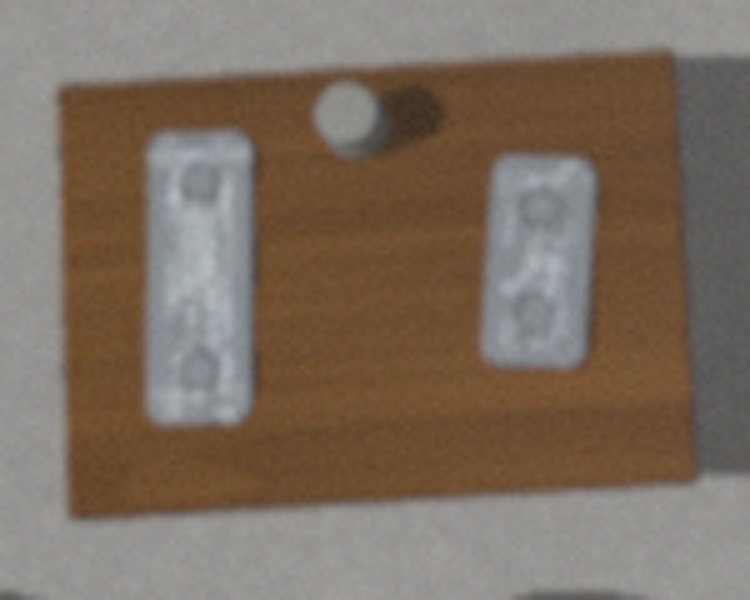

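View pics/zc.png

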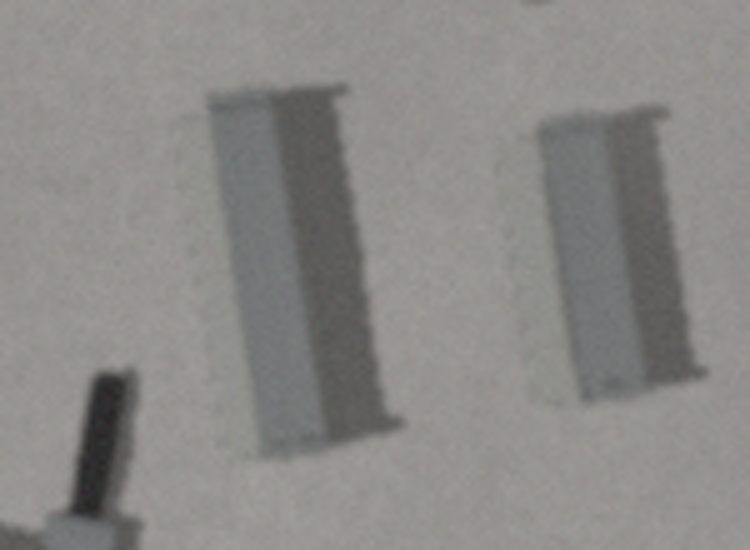

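View pics/zcs.png

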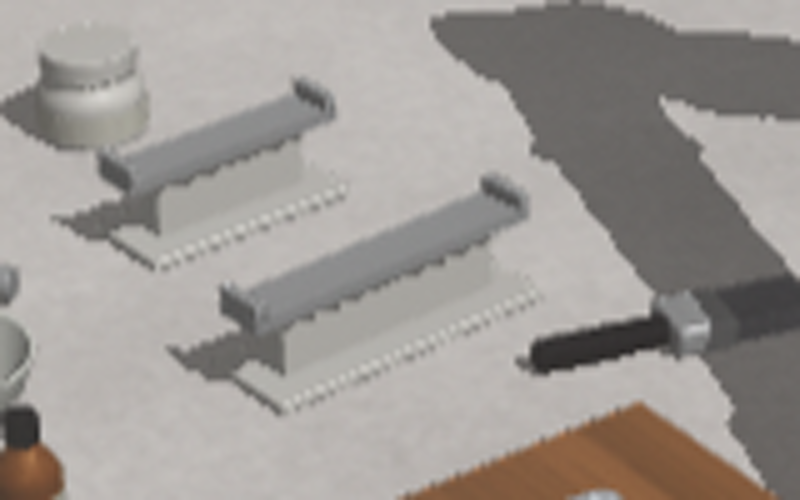

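```bash
cat > m.py <<'E'
from h import *
np.set_printoptions(precision=4,suppress=True)
def rect(im,z):
    hsv=cv2.cvtColor(im,cv2.COLOR_BGR2HSV)
E
python3 - <<'E'
from h import *
np.set_printoptions(precision=4,suppress=True)
def z(p,o): return (np.array(p,float)+.5)/5-.5+np.array(o)
r=px2w("top",z([(60,88),(670,52),(695,478),(70,517)],(155,170)),.057)
print("riser",r,r.mean(0)); 
for i in range(4):
    d=r[(i+1)%4]-r[i]; print(np.linalg.norm(d),np.degrees(np.arctan2(d[1],d[0])))
im=cv2.imread("pics/top0.png")
big=cv2.resize(im[170:290,155:305],None,fx=5,fy=5,interpolation=cv2.INTER_CUBIC)
s=cv2.cvtColor(big,cv2.COLOR_BGR2HSV)[...,1]
m=(s<90).astype(np.uint8)
n,l,st,ce=cv2.connectedComponentsWithStats(m)
for i in range(1,n):
    x,y,w,h,a=st[i]
    if a<5000 or w>300: continue
    c=cv2.findContours((l==i).astype(np.uint8),0,2)[0][0]
    b=cv2.boxPoints(cv2.minAreaRect(c)); W=px2w("top",z(b,(155,170)),.06)
    print(st[i],W.mean(0))
    for k in range(2):
        d=W[k+1]-W[k]; print(np.linalg.norm(d),np.degrees(np.arctan2(d[1],d[0])))
for nm,p in(("L",[(208,95),(275,92),(327,440),(262,455)]),("S",[(540,122),(605,116),(648,385),(583,402)])):
    W=px2w("top",z(p,(320,200)),.06); print(nm,W.mean(0))
    for i in range(4):
        d=W[(i+1)%4]-W[i]; print(np.linalg.norm(d),np.degrees(np.arctan2(d[1],d[0])))
E
```

```text
riser [[0.6917 0.4327 0.057 ]
 [0.7166 0.0967 0.057 ]
 [0.4813 0.0782 0.057 ]
 [0.4553 0.415  0.057 ]] [0.5862 0.2557 0.057 ]
0.33693608154738774 -85.74685827919251
0.23605976617903368 -175.5047818035452
0.33783593496778147 94.41626535935785
0.2370195125343073 4.277042673245917
[ 311   78   85   82 5069] [0.6759 0.2709 0.06  ]
0.03963046830204726 -42.86720316898053
0.04770532380811063 -134.15997514553746
[  142   126   116   303 33417] [0.5875 0.3503 0.06  ]
0.16687917649336953 2.3999775221535637
0.06301183150895044 -89.54349583845264
[  478   151   123   220 24242] [0.5987 0.1657 0.06  ]
0.12175763418491449 -1.6574740520490017
0.06274927642615867 -92.71241444788848
L [ 0.5162 -0.1361  0.06  ]
0.036554051534192264 -86.58665174960421
0.19061025144083202 -171.62631323320767
0.03580701304087348 103.75527611294588
0.19713071755747671 8.596896135248675
S [ 0.5261 -0.3122  0.06  ]
0.03556995620913775 -83.85201535082525
0.1473663849257751 -171.9733788072705
0.036282861877977995 105.38208575315342
0.1531781749627561 7.864489865653609
```

```bash
cat >> h.py <<'E'
def st():
    o=readout.get_obs(); R=Ro.from_euler('xyz',o['tool_rot'],degrees=True).as_matrix()
    print("t",round(o['time_s'],2),"tcp",o['tool_pos'].round(4),"F",o['force'].round(2),"w",round(o['grip_width'],4),"jaw deg",round(float(np.degrees(np.arctan2(R[1,1],R[0,1]))),2),"x",R[:,0].round(3),"q7",o['qpos'][6].round(1))
E
python3 -c "
from h import *
st()
o=readout.get_obs();R=Ro.from_euler('xyz',o['tool_rot'],degrees=True).as_matrix();print(R)
print(px2w('top',[(129,305)],.07))"
```

```text
t 0.6 tcp [0.2343 0.6063 0.2226] F [0.17 0.34 0.51] w 0.087 jaw deg 68.87 x [ 0.  0. -1.] q7 -3.3
[[ 4.46403289e-05  3.60479080e-01  9.32767297e-01]
 [ 6.11717147e-05  9.32767296e-01 -3.60479082e-01]
 [-9.99999997e-01  7.31508797e-05  1.95879155e-05]]
[[0.36811375 0.51217004 0.07      ]]
```

```bash
python3 -m pendant '{"xyz":[[0.045,-0.03,0],[0.045,-0.03,0],[0.045,-0.03,0],[0.045,-0.03,0],[0.045,-0.03,0],[0.045,-0.03,0],[0.045,-0.03,0],[0.045,-0.03,-0.02],[0.018,-0.015,-0.03]],"turn":[0.07,0.07,0.07,0.07,0.07,0.04,0,0,0]}' 0 20; python3 -c "
from h import *
st()"
```

```text
time_s: 1.72
tool_pos: [0.6203, 0.3452, 0.176]
tool_rot: [43.3, 89.5, 45.8]
force: [0.3, -0.8, -0.5]
grip_width: 0.0055
t 1.73 tcp [0.6203 0.3452 0.176 ] F [ 0.35 -0.78 -0.46] w 0.0055 jaw deg 92.52 x [ 0.006  0.006 -1.   ] q7 63.1
```

```bash
python3 -m pendant '{"xyz":[[-0.003,0.003,-0.04],[-0.003,0.003,-0.04],[-0.002,0,-0.015],[0,0,0],[0,0,0]],"turn":[0,-0.02,0,0,0]}' 0 20; python3 -c "
from h import *
st()
shot('scene','s1');shot('top','t1')
im=cv2.imread('pics/s1.png')[200:360,280:480]; cv2.imwrite('pics/s1z.png',cv2.resize(im,None,fx=4,fy=3.7))"
```

```text
time_s: 2.35
tool_pos: [0.6153, 0.347, 0.0782]
tool_rot: [27.2, 89.6, 28.2]
force: [0.9, -0.2, 0.8]
grip_width: 0.0005
t 2.35 tcp [0.6153 0.347  0.0782] F [ 0.88 -0.17  0.81] w 0.0005 jaw deg 91.02 x [ 0.007  0.004 -1.   ] q7 61.4
```

View pics/s1z.png

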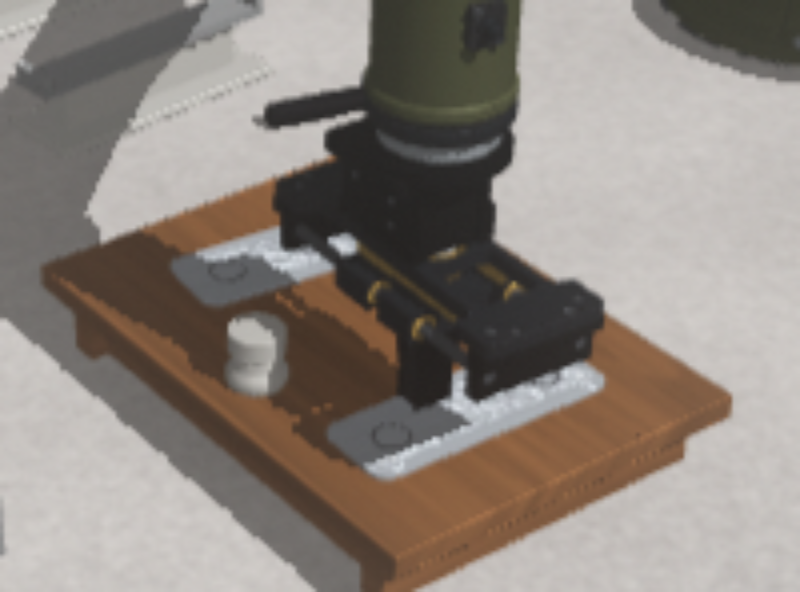

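```bash
python3 -m pendant '{"xyz":[[0,0.003,-0.008],[0,0,-0.003]],"turn":[0,0]}'; python3 -m pendant '{"xyz":[[0,0,-0.003]],"turn":[0]}';python3 -m pendant '{"xyz":[[0,0,-0.002]],"turn":[0]}'
```

```text
time_s: 2.7
tool_pos: [0.6166, 0.3511, 0.0692]
tool_rot: [29.6, 89.3, 30.6]
force: [-0.6, -0.2, 0.1]
grip_width: 0.0008
time_s: 2.82
tool_pos: [0.6167, 0.3513, 0.0663]
tool_rot: [29.4, 89.3, 30.5]
force: [-0.2, 0.2, 0.2]
grip_width: 0.0002
time_s: 2.95
tool_pos: [0.6166, 0.3512, 0.0639]
tool_rot: [29.2, 89.3, 30.2]
force: [0.6, 0.0, -0.1]
grip_width: 0.0001
```

```bash
for i in 1 2 3; do python3 -m pendant '{"xyz":[[0,0,-0.0015]],"turn":[0]}' | egrep "pos|force"; done
```

```text
tool_pos: [0.6168, 0.3512, 0.0631]
force: [-2.4, -0.3, 9.0]
tool_pos: [0.6171, 0.3514, 0.0631]
force: [-2.3, -1.4, 7.6]
tool_pos: [0.6176, 0.3517, 0.0631]
force: [-1.5, -1.2, 5.6]
```

```bash
python3 -m pendant '{"xyz":[[-0.006,0,-0.002],[-0.008,0,-0.002]],"turn":[0,0]}' | egrep "pos|rot|force"; python3 -m pendant '{"xyz":[[-0.008,0,-0.002],[-0.008,0,-0.002]],"turn":[0,0]}'| egrep "pos|rot|force"; python3 -c "
from h import *
st();shot('top','t2')
im=cv2.imread('pics/t2.png')[170:310,115:305]; cv2.imwrite('pics/t2z.png',cv2.resize(im,None,fx=4,fy=4))"
```

```text
tool_pos: [0.608, 0.3522, 0.0632]
tool_rot: [26.4, 88.6, 27.3]
force: [1.9, -0.5, 5.6]
tool_pos: [0.5959, 0.353, 0.0633]
tool_rot: [25.2, 88.0, 26.0]
force: [1.0, 0.1, 4.9]
t 3.83 tcp [0.5959 0.353  0.0633] F [1.   0.05 4.86] w 0.0003 jaw deg 90.89 x [ 0.031  0.015 -0.999] q7 59.7
```

View pics/t2z.png

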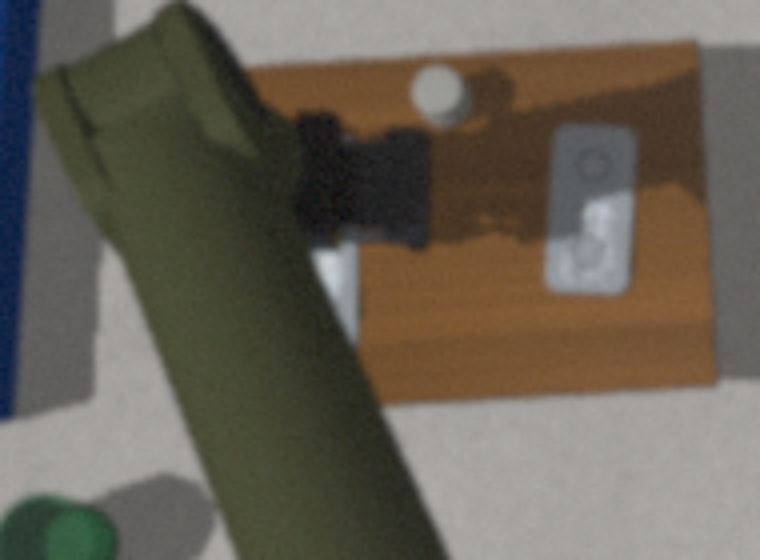

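```bash
python3 - <<'E'
from h import *
shot('scene','s2')
for d in pinpoint('scene','long_palette_center')[:2]: print(d['score'],c2w('scene',d['at']))
im=cv2.imread('pics/s2.png')[200:360,280:480]; cv2.imwrite('pics/s2z.png',cv2.resize(im,None,fx=4,fy=3.7))
E
```

```text
0.92 [0.56692027 0.35286612 0.05831433]
0.73 [ 0.52864529 -0.31227185  0.05498632]
```

View pics/s2z.png

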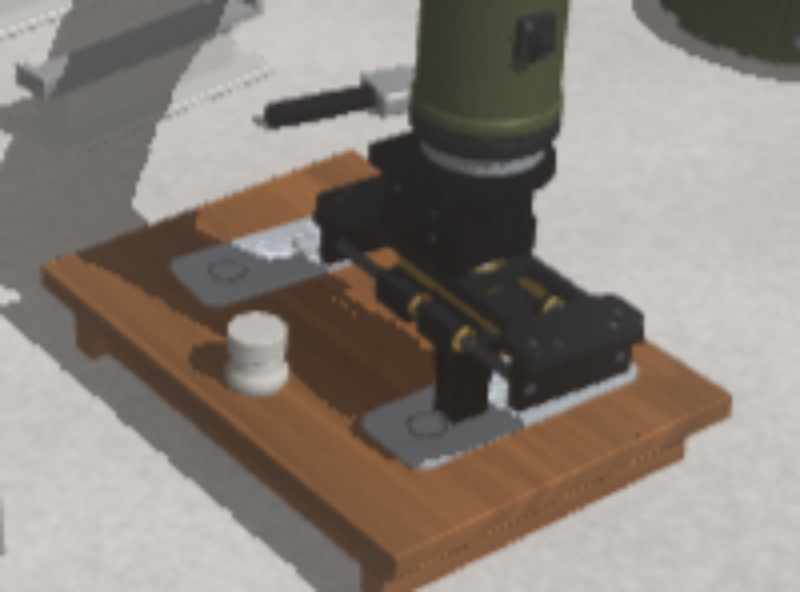

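```bash
python3 -m pendant '{"xyz":[[-0.016,-0.001,-0.002],[-0.018,-0.001,-0.002]],"turn":[0,0]}' | egrep "pos|rot|force"; python3 -c "
from h import *
st()"
```

```text
tool_pos: [0.5656, 0.352, 0.0633]
tool_rot: [25.4, 87.5, 26.1]
force: [2.1, -1.0, 6.3]
t 4.22 tcp [0.5656 0.352  0.0633] F [ 2.1  -0.97  6.34] w 0.0002 jaw deg 90.81 x [ 0.039  0.019 -0.999] q7 58.0
```

```bash
python3 -m pendant '{"xyz":[[-0.018,-0.001,-0.002],[-0.016,-0.001,-0.002]],"turn":[0,0]}' | egrep "pos|rot|force"; python3 - <<'E'
from h import *
st()
shot('scene','s3')
for d in pinpoint('scene','long_palette_center')[:2]: print(d['score'],c2w('scene',d['at']))
im=cv2.imread('pics/s3.png')[200:360,280:480]; cv2.imwrite('pics/s3z.png',cv2.resize(im,None,fx=4,fy=3.7))
E
```

```text
tool_pos: [0.5349, 0.3513, 0.0634]
tool_rot: [25.8, 86.9, 26.5]
force: [1.1, 0.3, 5.5]
t 4.47 tcp [0.5349 0.3513 0.0634] F [1.11 0.33 5.53] w 0.0005 jaw deg 90.77 x [ 0.049  0.024 -0.999] q7 56.0
0.72 [0.50776115 0.35062733 0.0582329 ]
0.68 [ 0.54525928 -0.46566329 -0.00331275]
```

View pics/s3z.png

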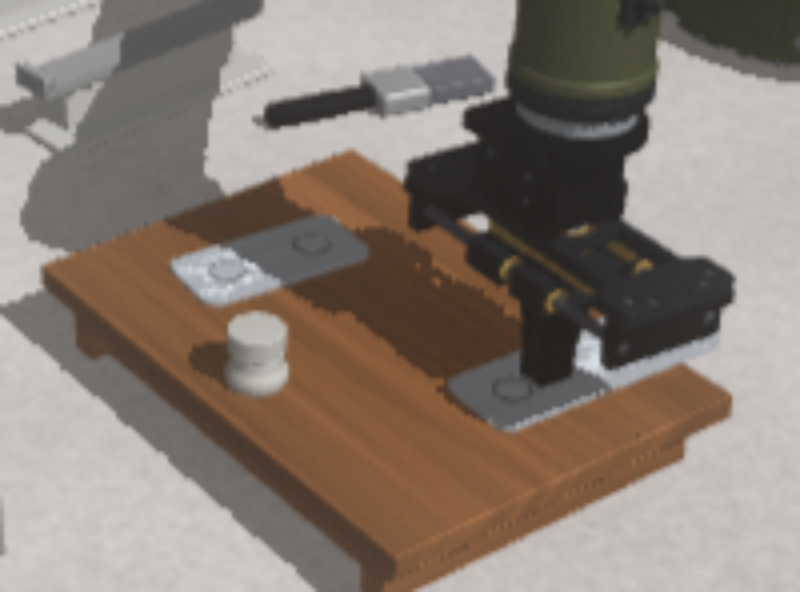

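```bash
python3 -m pendant '{"xyz":[[-0.012,0,-0.002],[-0.005,0,-0.0015]],"turn":[0,0]}' | egrep "pos|rot|force"; python3 -m pendant '{"xyz":[[0.0,0,0.004],[0,0,0.02],[-0.01,0,0.03],[-0.04,0,0.03],[-0.045,0,0.01],[-0.03,0,0]],"turn":[0,0,0,0,0,0]}' 1 | egrep "pos|rot|force"; python3 - <<'E'
from h import *
st()
shot('scene','s4');shot('top','t4')
for c in ('scene','top'):
  for d in pinpoint(c,'long_palette_center')[:2]: print(d['score'],c2w(c,d['at']))
im=cv2.imread('pics/s4.png')[200:360,280:480]; cv2.imwrite('pics/s4z.png',cv2.resize(im,None,fx=4,fy=3.7))
im=cv2.imread('pics/t4.png')[170:310,115:305]; cv2.imwrite('pics/t4z.png',cv2.resize(im,None,fx=4,fy=4))
E
```

```text
tool_pos: [0.5192, 0.3528, 0.0634]
tool_rot: [26.8, 86.5, 27.6]
force: [2.4, 1.1, 4.5]
tool_pos: [0.3907, 0.3497, 0.1572]
tool_rot: [25.4, 87.0, 25.8]
force: [0.2, 0.3, -1.2]
t 5.58 tcp [0.3907 0.3497 0.1572] F [ 0.18  0.27 -1.18] w 0.052 jaw deg 90.52 x [ 0.048  0.023 -0.999] q7 44.7
0.74 [0.490872   0.35437146 0.06222639]
0.61 [0.4847844  0.35290475 0.0627452 ]
```

View pics/s4z.png

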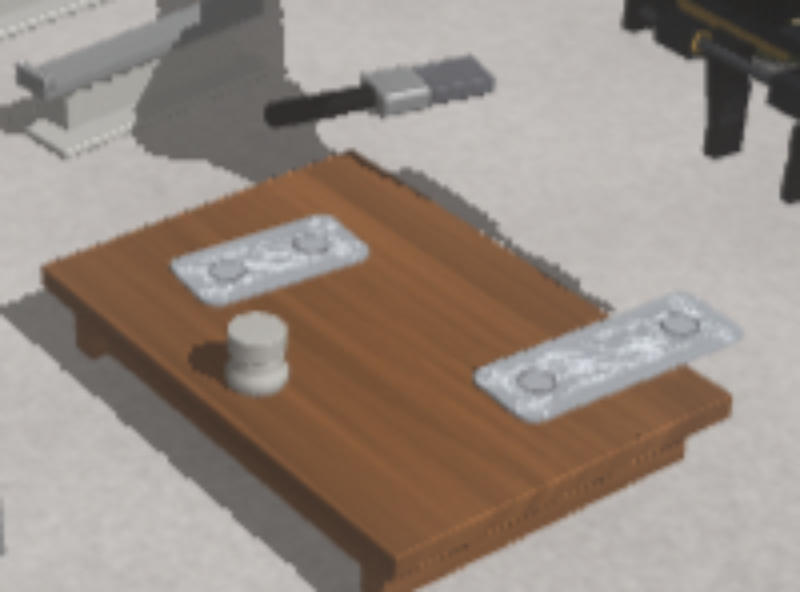

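View pics/t4z.png

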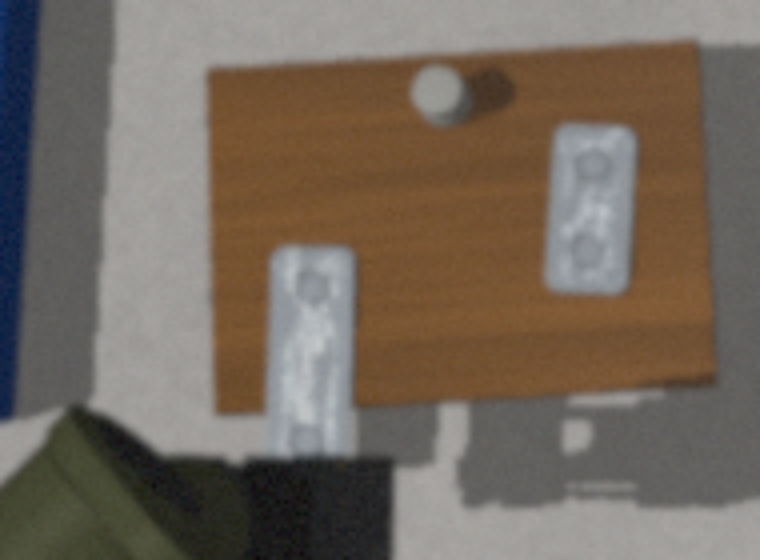

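```bash
python3 - <<'E'
from h import *
np.set_printoptions(precision=4,suppress=True)
im=cv2.imread('pics/t4.png')
big=cv2.resize(im[225:284,170:215],None,fx=5,fy=5,interpolation=cv2.INTER_CUBIC)
# row-wise left/right edges via saturation/brightness gradient
g=cv2.GaussianBlur(big,(0,0),3).astype(float).sum(2)
for r in (50,80,110,140,170,200,230,260,275):
    d=np.gradient(g[r]); l=np.argmax(d[:len(d)//2]); R=len(d)//2+np.argmin(d[len(d)//2:])
    uv=(np.array([[l,r],[R,r]])+.5)/5-.5+[170,225]; W=px2w('top',uv,.062); print(r,W[:,:2].ravel(),W[:,1].mean())
E
```

```text
50 [0.5597 0.382  0.5605 0.3261] 0.3540475629849973
80 [0.5433 0.3818 0.5441 0.3248] 0.3533028331499594
110 [0.5269 0.3815 0.5277 0.3247] 0.3531019186849539
140 [0.5106 0.3818 0.5114 0.325 ] 0.353442448515215
170 [0.4943 0.3811 0.4951 0.3249] 0.35297187106975675
200 [0.4781 0.3808 0.4789 0.3237] 0.3522332622795187
230 [0.4619 0.3806 0.4628 0.323 ] 0.3517660263551273
260 [0.446  0.3707 0.4467 0.319 ] 0.3448488414250487
275 [0.4379 0.3719 0.4387 0.3182] 0.3450243303427735
```

```bash
python3 -m pendant '{"xyz":[[0.03,0.002,-0.005],[0.012,0.001,-0.02],[0.003,0,-0.03],[0,0,-0.03],[0,0,-0.02]],"turn":[0.01,0,0,0,0]}' 1 | egrep "pos|rot|force|width"; python3 - <<'E'
from h import *
st()
shot('scene','s5')
im=cv2.imread('pics/s5.png')[200:360,320:520]; cv2.imwrite('pics/s5z.png',cv2.resize(im,None,fx=4,fy=3.7))
E
```

```text
tool_pos: [0.4458, 0.3499, 0.0483]
tool_rot: [22.5, 86.9, 23.1]
force: [-4.6, -0.1, 3.5]
grip_width: 0.0871
t 6.4 tcp [0.4458 0.3499 0.0483] F [-4.62 -0.06  3.47] w 0.0871 jaw deg 90.66 x [ 0.05   0.021 -0.999] q7 49.3
```

View pics/s5z.png

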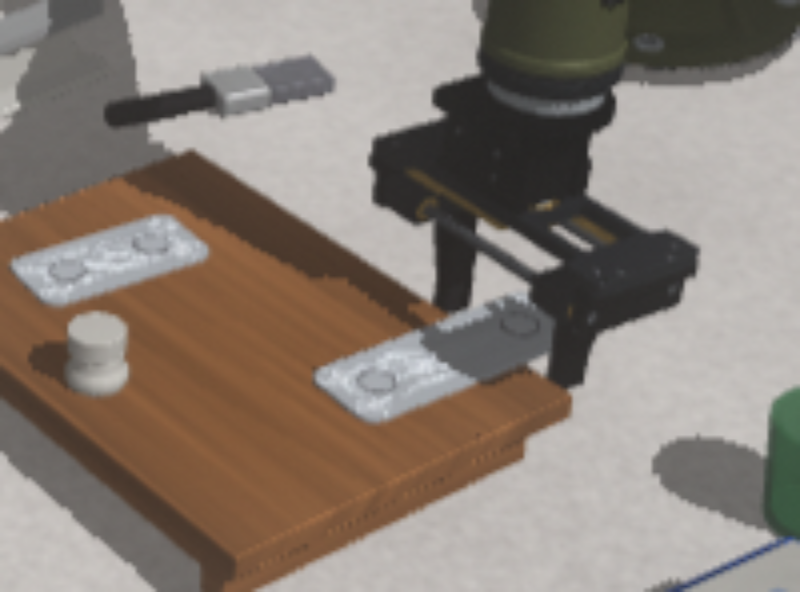

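```bash
python3 -m pendant '{"xyz":[[-0.012,0.001,0],[-0.002,0.001,-0.004],[0,0,0]],"turn":[0,0,0]}' 1 | egrep "pos|rot|force|width"
```

```text
tool_pos: [0.4319, 0.3504, 0.0419]
tool_rot: [20.1, 87.0, 20.7]
force: [-0.4, 0.1, -0.1]
grip_width: 0.0872
```

```bash
python3 -m pendant '{"xyz":[[0,0,0],[0,0,0],[0,0,0],[0,0,0],[0,0,0]],"turn":[0,0,0,0,0]}' 0 40 | egrep "pos|rot|force|width"; python3 -m pendant '{"xyz":[[0,0,0.005],[0,0,0.015],[0,0,0.02]],"turn":[0,0,0]}' | egrep "pos|rot|force|width";  python3 - <<'E'
from h import *
st()
shot('scene','s6')
im=cv2.imread('pics/s6.png')[200:360,320:520]; cv2.imwrite('pics/s6z.png',cv2.resize(im,None,fx=4,fy=3.7))
E
```

```text
tool_pos: [0.4333, 0.3513, 0.044]
tool_rot: [21.5, 86.8, 21.9]
force: [-0.6, -0.0, -0.4]
grip_width: 0.0543
tool_pos: [0.4319, 0.35, 0.0841]
tool_rot: [19.6, 87.1, 20.1]
force: [-0.3, -0.0, -1.0]
grip_width: 0.0549
t 7.83 tcp [0.4319 0.35   0.0841] F [-0.31 -0.04 -1.01] w 0.0549 jaw deg 90.51 x [ 0.048  0.018 -0.999] q7 47.8
```

View pics/s6z.png

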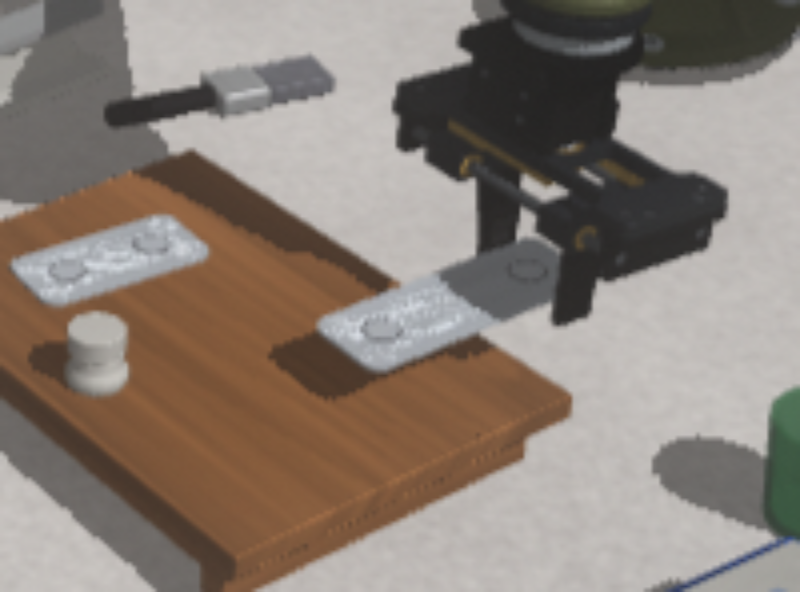

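```bash
python3 -m pendant '{"xyz":[[0.01,-0.01,0.02],[0.012,-0.02,0.02],[0.012,-0.03,0.01],[0.012,-0.04,0],[0.008,-0.04,0],[0,-0.04,0],[0,-0.04,0],[0,-0.04,0],[0,-0.04,0],[0,-0.04,0]],"turn":[0,0,0,0.02,0.02,0.02,0.02,0.02,0.02,0.02]}' | egrep "pos|rot|force|width"; python3 - <<'E'
from h import *
st()
E
```

```text
tool_pos: [0.4896, 0.006, 0.1466]
tool_rot: [23.1, 86.0, 32.4]
force: [0.9, 0.0, -1.5]
grip_width: 0.0548
t 9.12 tcp [0.4896 0.006  0.1466] F [ 0.85  0.03 -1.53] w 0.0548 jaw deg 99.28 x [ 0.058  0.037 -0.998] q7 97.5
```

```bash
python3 -m pendant '{"xyz":[[-0.005,-0.035,0],[-0.005,-0.035,0],[-0.005,-0.035,0],[-0.004,-0.025,-0.01],[-0.004,-0.015,-0.01],[0,0,-0.01],[0,0,0]],"turn":[0,0,0,0,0,0,0]}' | egrep "pos|rot|force|width"; python3 - <<'E'
from h import *
st()
R=Ro.from_euler('xyz',readout.get_obs()['tool_rot'],degrees=True).as_matrix(); print(R.round(3))
shot('scene','s7');shot('top','t7')
for c in ('scene','top'):
  for d in pinpoint(c,'long_palette_center')[:2]: print(d['score'],c2w(c,d['at']))
im=cv2.imread('pics/s7.png')[120:280,220:420]; cv2.imwrite('pics/s7z.png',cv2.resize(im,None,fx=4,fy=3.7))
im=cv2.imread('pics/t7.png')[170:310,310:500]; cv2.imwrite('pics/t7z.png',cv2.resize(im,None,fx=4,fy=4))
E
```

```text
tool_pos: [0.4664, -0.1475, 0.1198]
tool_rot: [20.5, 85.6, 29.4]
force: [-0.2, -0.5, -1.0]
grip_width: 0.0548
t 10.0 tcp [ 0.4664 -0.1475  0.1198] F [-0.19 -0.49 -1.01] w 0.0548 jaw deg 98.92 x [ 0.066  0.037 -0.997] q7 117.9
[[ 0.066 -0.155  0.986]
 [ 0.037  0.988  0.153]
 [-0.997  0.027  0.071]]
0.64 [ 0.52199238 -0.13622575  0.1346808 ]
0.48 [ 0.5465964  -0.46710323 -0.00661709]
0.74 [ 0.51768888 -0.14121827  0.14063123]
0.54 [ 0.51977528 -0.13386268  0.13550851]
```

View pics/s7z.png

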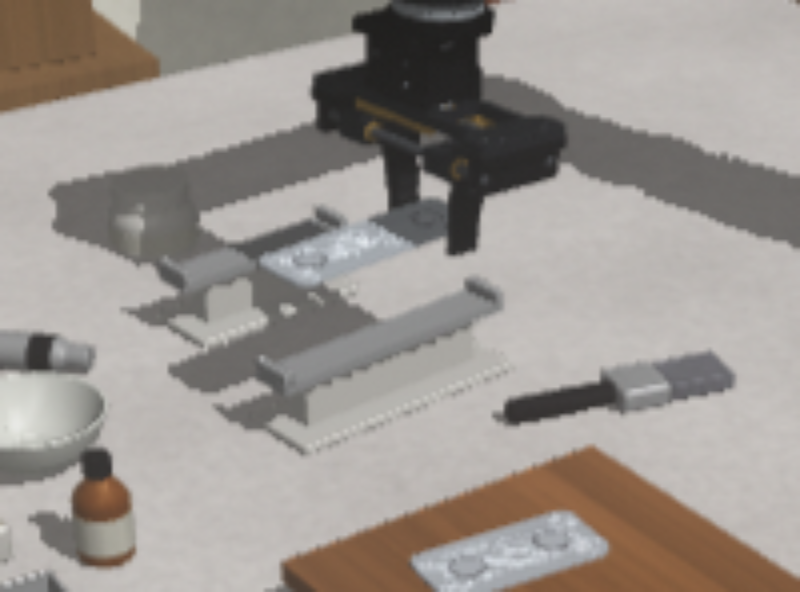

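View pics/t7z.png

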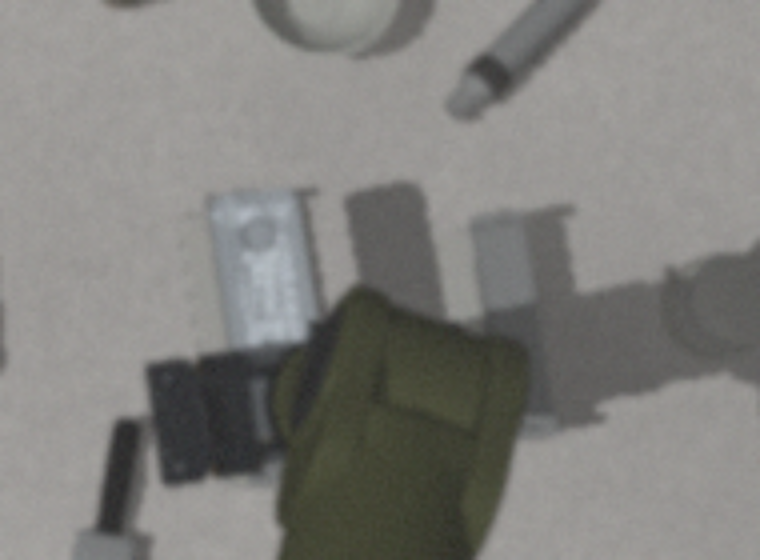

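```bash
cat > edge.py <<'E'
from h import *
np.set_printoptions(precision=4,suppress=True)
def edges(f,box,rows,z,L,yawguess=8.5,lo=3.0):
    """fit left/right edge lines over rows; far end by column profile. box=u0,v0,u1,v1"""
    im=cv2.imread(f); u0,v0,u1,v1=box; k=6
    big=cv2.resize(im[v0:v1,u0:u1],None,fx=k,fy=k,interpolation=cv2.INTER_CUBIC)
    g=cv2.GaussianBlur(big,(0,0),lo).astype(float).sum(2)
    C=[]
    for v in rows:
        r=int((v-v0+.5)*k); d=np.gradient(g[r]); l=np.argmax(d); R=np.argmin(d)
        uv=(np.array([[l,r],[R,r]])+.5)/k-.5+[u0,v0]; W=px2w('top',uv,z); C.append(np.r_[W[:,:2].mean(0),np.linalg.norm(W[1]-W[0])]); print(v,uv[:,0].round(1),C[-1])
    C=np.array(C); p=np.polyfit(C[:,0],C[:,1],1); print("yaw",np.degrees(np.arctan(p[0])),"y at fit",p); return p
E
python3 - <<'E'
from edge import *
p=edges('pics/t7.png',(355,215,396,258),range(222,252,4),.137,.16)
im=cv2.imread('pics/t7.png'); g=cv2.GaussianBlur(im,(0,0),0.7).astype(float).sum(2)
for u in (366,370,374,378,382): 
    c=g[205:230,u]; d=np.gradient(c); k=np.argmax(d); v=205+k; print(u,v,px2w('top',[(u,v)],.137)[0][:2], c[k-2:k+3])
E
```

```text
222 [387.1 384.2] [ 0.5895 -0.16    0.0073]
226 [387.4 385.1] [ 0.5791 -0.1614  0.006 ]
230 [388.2 385.8] [ 0.5687 -0.1633  0.0064]
234 [388.9 386.4] [ 0.5583 -0.165   0.0064]
238 [390.1 387.1] [ 0.548  -0.1673  0.0077]
242 [390.4 387.4] [ 0.5377 -0.1681  0.0077]
246 [375.6 393.4] [ 0.5272 -0.1568  0.0456]
250 [370.6 386.1] [ 0.5167 -0.141   0.0396]
yaw -9.115170436991344 y at fit [-0.1604 -0.0716]
366 221 [ 0.5916 -0.1094] [443. 451. 460. 469. 472.]
370 221 [ 0.5917 -0.1197] [413. 432. 462. 502. 529.]
374 221 [ 0.5919 -0.13  ] [427. 435. 460. 483. 480.]
378 220 [ 0.5946 -0.1403] [441. 446. 460. 480. 488.]
382 219 [ 0.5974 -0.1506] [416. 412. 427. 451. 465.]
```

```bash
python3 - <<'E'
from h import *
np.set_printoptions(precision=4,suppress=True)
im=cv2.imread('pics/t7.png'); k=6;u0,v0=355,210
g=cv2.GaussianBlur(cv2.resize(im[v0:260,u0:400],None,fx=k,fy=k,interpolation=cv2.INTER_CUBIC),(0,0),3).astype(float).sum(2)
L=[];Rr=[]
for v in range(224,246,3):
    r=int((v-v0+.5)*k); d=np.gradient(g[r]); 
    a=lambda u:int((u-u0+.5)*k)
    l=a(358)+np.argmax(d[a(358):a(372)]); R=a(379)+np.argmin(d[a(379):a(392)])
    uv=(np.array([[l,r],[R,r]])+.5)/k-.5+[u0,v0]; W=px2w('top',uv,.137); L.append(W[0,:2]);Rr.append(W[1,:2]); print(v,uv[:,0].round(1),W[:,1],np.linalg.norm(W[1]-W[0]))
for E in(L,Rr):
    E=np.array(E); p=np.polyfit(E[:,0],E[:,1],1); print(np.degrees(np.arctan(p[0])),np.polyval(p,.5155))
E
```

```text
224 [362.9 384.4] [-0.1015 -0.1567] 0.05526511698595484
227 [371.8 385.1] [-0.1242 -0.1584] 0.03424399098136931
230 [371.8 385.8] [-0.1242 -0.1601] 0.03592864194457622
233 [369.9 385.9] [-0.1195 -0.1605] 0.041030712480383105
236 [371.9 386.6] [-0.1246 -0.1622] 0.03758205159798977
239 [371.9 387.4] [-0.1246 -0.1643] 0.039686976741334985
242 [369.2 387.4] [-0.1178 -0.1643] 0.04648067591695815
245 [369.6 388.1] [-0.1187 -0.166 ] 0.04729726579256761
8.188109985143274 -0.12526509807662334
9.422503314810543 -0.16845355870190087
```

```bash
python3 -m pendant '{"xyz":[[-0.001,0.004,-0.02],[0,0,-0.02],[0,0,-0.015],[0,0,-0.008],[0,0,0]],"turn":[-0.01,0,0,0,0]}' | egrep "pos|rot|force|width"; python3 - <<'E'
from h import *
st()
shot('scene','s8');shot('top','t8')
im=cv2.imread('pics/s8.png')[150:250,260:385]; cv2.imwrite('pics/s8z.png',cv2.resize(im,None,fx=6,fy=6))
im=cv2.imread('pics/t8.png')[200:300,340:440]; cv2.imwrite('pics/t8z.png',cv2.resize(im,None,fx=6,fy=6))
E
```

```text
tool_pos: [0.469, -0.1416, 0.058]
tool_rot: [17.8, 85.3, 26.4]
force: [-0.5, -0.1, -1.0]
grip_width: 0.0546
t 10.82 tcp [ 0.469  -0.1416  0.058 ] F [-0.52 -0.11 -1.01] w 0.0546 jaw deg 98.63 x [ 0.073  0.036 -0.997] q7 120.3
```

View pics/s8z.png

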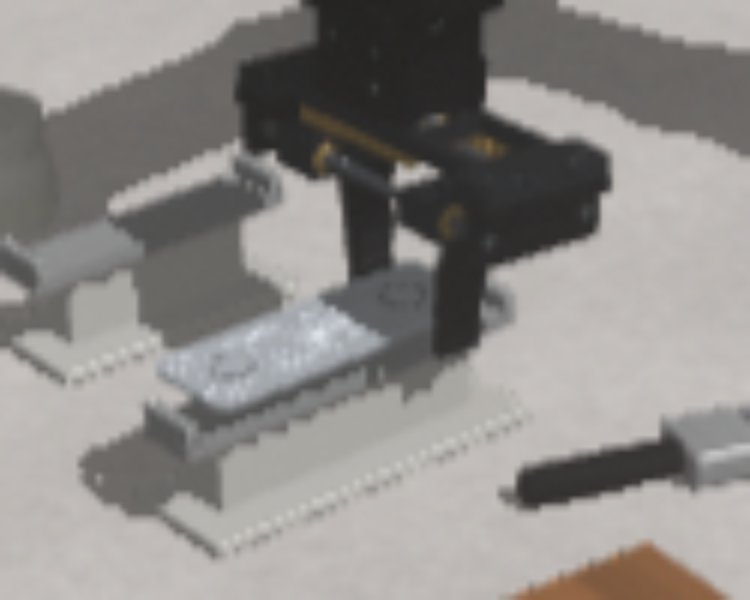

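View pics/t8z.png

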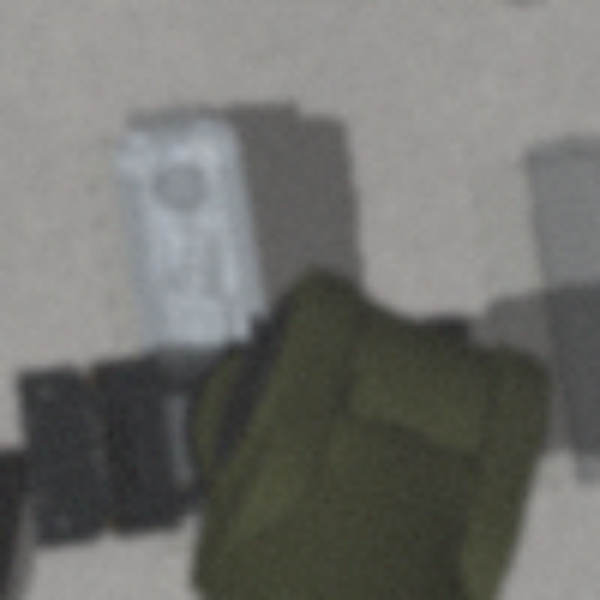

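```bash
python3 -m pendant '{"xyz":[[-0.005,-0.001,-0.006],[-0.001,0,-0.005],[0,0,-0.002]],"turn":[0,0,0]}' | egrep "pos|rot|force|width"; for i in 1 2 3; do  python3 -m pendant '{"xyz":[[0,0,-0.002]],"turn":[0]}' | egrep "pos|force"; done
```

```text
tool_pos: [0.464, -0.1432, 0.0462]
tool_rot: [16.6, 85.1, 25.2]
force: [1.2, 0.7, -0.8]
grip_width: 0.0549
tool_pos: [0.4641, -0.1433, 0.0441]
force: [0.4, -0.3, -1.5]
tool_pos: [0.4642, -0.1432, 0.042]
force: [0.2, -0.9, -0.7]
tool_pos: [0.4642, -0.1432, 0.0398]
force: [0.1, 0.6, -1.5]
```

```bash
for i in 1 2; do  python3 -m pendant '{"xyz":[[0,0,-0.0015]],"turn":[0]}' | egrep "pos|force"; done;  python3 - <<'E'
from h import *
st()
shot('scene','s9')
im=cv2.imread('pics/s9.png')[150:250,260:385]; cv2.imwrite('pics/s9z.png',cv2.resize(im,None,fx=6,fy=6))
E
```

```text
tool_pos: [0.4646, -0.1433, 0.0392]
force: [-5.3, 0.7, 15.1]
tool_pos: [0.4654, -0.1436, 0.0392]
force: [-4.5, 0.8, 15.6]
t 11.93 tcp [ 0.4654 -0.1436  0.0392] F [-4.45  0.79 15.65] w 0.0544 jaw deg 98.62 x [ 0.079  0.037 -0.996] q7 121.9
```

View pics/s9z.png

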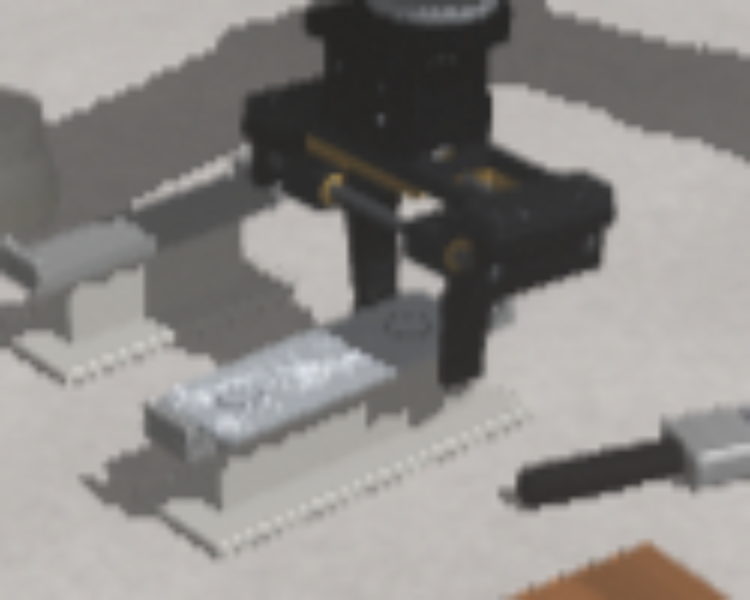

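```bash
python3 -m pendant '{"xyz":[[0,0,0],[0,0,0],[0,0,0],[0,0,0],[0,0,0]],"turn":[0,0,0,0,0]}' 1 | egrep "pos|rot|force|width"; python3 -m pendant '{"xyz":[[0,0,0.02],[0,0,0.03],[0,0,0.04],[0.01,0.03,0.03],[0.01,0.045,0],[0.01,0.045,0]],"turn":[0,0,0,0,0,0]}' 1 | egrep "pos|rot|force|width"; python3 - <<'E'
from h import *
st()
shot('scene','s10');shot('top','t10')
im=cv2.imread('pics/s10.png')[150:250,260:385]; cv2.imwrite('pics/s10z.png',cv2.resize(im,None,fx=6,fy=6))
im=cv2.imread('pics/t10.png')[200:300,340:440]; cv2.imwrite('pics/t10z.png',cv2.resize(im,None,fx=6,fy=6))
E
```

```text
tool_pos: [0.4664, -0.1438, 0.0396]
tool_rot: [15.8, 84.9, 24.4]
force: [0.4, -0.7, 0.5]
grip_width: 0.0865
tool_pos: [0.4955, -0.0246, 0.1635]
tool_rot: [16.0, 84.9, 24.0]
force: [0.3, 0.9, -0.0]
grip_width: 0.0872
t 13.35 tcp [ 0.4955 -0.0246  0.1635] F [ 0.28  0.87 -0.02] w 0.0872 jaw deg 98.06 x [ 0.081  0.036 -0.996] q7 99.6
```

View pics/s10z.png

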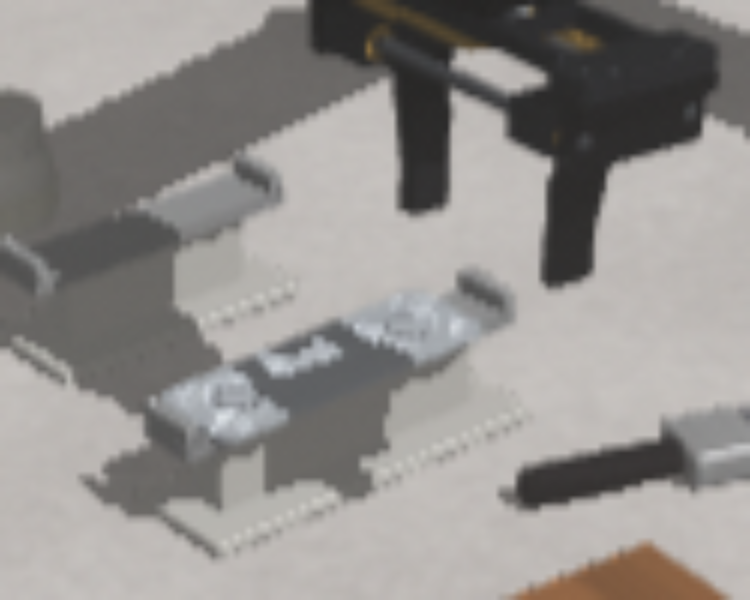

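View pics/t10z.png

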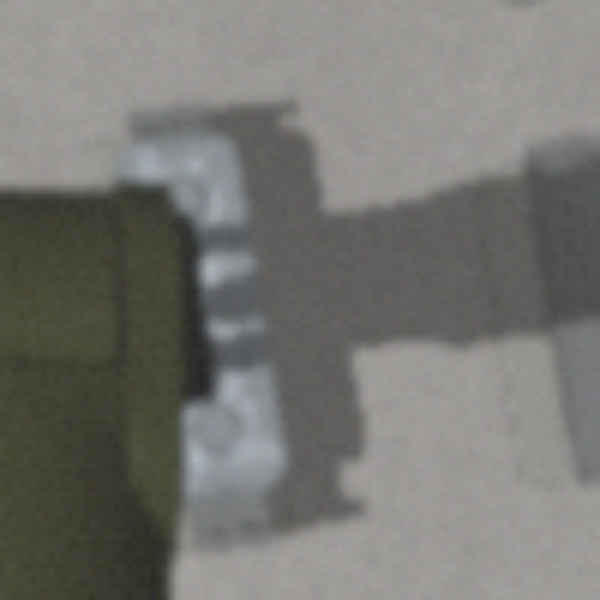

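```bash
python3 -m pendant '{"xyz":[[0.01,0.02,0.005],[0.01,0.02,0.005],[0.01,0.02,0],[0.01,0.02,0],[0.01,0.02,0],[0.01,0.02,0],[0.01,0.02,0],[0.01,0.02,0],[0.01,0.02,0],[0.01,0.01,0]],"turn":[-0.184,-0.184,-0.184,-0.184,-0.184,-0.184,-0.184,-0.184,-0.184,-0.184]}' 0 20| egrep "pos|rot|force|width"; python3 - <<'E'
from h import *
st()
shot('scene','s11');shot('top','t11')
im=cv2.imread('pics/s11.png')[150:250,260:385]; cv2.imwrite('pics/s11z.png',cv2.resize(im,None,fx=6,fy=6))
im=cv2.imread('pics/t11.png')[200:300,340:440]; cv2.imwrite('pics/t11z.png',cv2.resize(im,None,fx=6,fy=6))
for c in ('scene','top'):
  for n in ('long_palette_center','long_cradle_seat','short_palette_center'):
    for d in pinpoint(c,n)[:2]: print(n,d['score'],c2w(c,d['at']))
E
```

```text
tool_pos: [0.5971, 0.1699, 0.1711]
tool_rot: [14.1, 84.9, -84.8]
force: [-0.5, -0.1, -0.0]
grip_width: 0.0015
t 14.7 tcp [0.5971 0.1699 0.1711] F [-0.5  -0.1  -0.01] w 0.0015 jaw deg -8.9 x [ 0.008 -0.089 -0.996] q7 -27.6
long_palette_center 0.85 [ 0.52025621 -0.13133418  0.05571044]
long_palette_center 0.69 [ 0.3808174  -0.04218175  0.00405086]
long_cradle_seat 0.61 [ 0.51436913 -0.1333058   0.05618475]
short_palette_center 0.84 [0.59910035 0.16767746 0.05663772]
long_palette_center 0.98 [ 0.51930838 -0.13640845  0.05634361]
short_palette_center 0.77 [0.598286   0.16298673 0.06200778]
```

View pics/s11z.png

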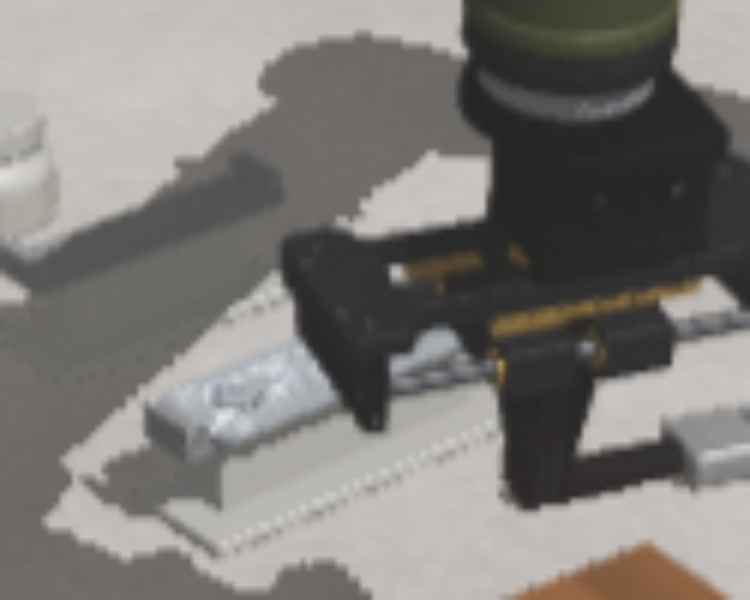

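View pics/t11z.png

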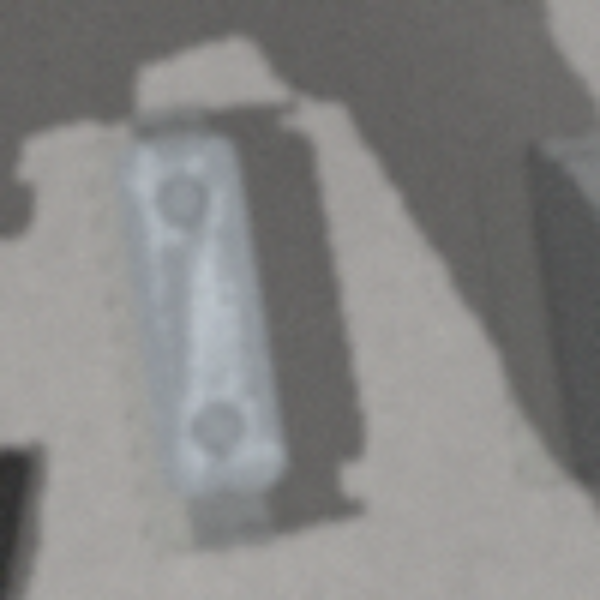

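```bash
python3 - <<'E'
from h import *
a=np.radians(8.5); ex=np.array([np.cos(a),np.sin(a),0]); ey=np.array([-np.sin(a),np.cos(a),0])
im=cv2.imread('pics/s10.png')[150:250,260:385]; im=cv2.resize(im,None,fx=6,fy=6,interpolation=cv2.INTER_CUBIC)
C=np.array([.516,-.1355,0.055])
def dr(P,col):
    p=(proj('scene',P)-[260,150]+.5)*6-.5
    cv2.polylines(im,[p.round().astype(int)],True,col,1)
# stops
for s in(1,-1):
    for z in (0,.01):
        dr([C+s*ex*r+ey*w+[0,0,z] for r,w in((.092,.017),(.092,-.017),(.1,-.017),(.1,.017))],(255,0,0))
for c,t,col in((.004,0,(0,255,0)),(.007,.0105/.16,(0,0,255))):
    dr([C+ex*(c+x)+ey*y+[0,0,.003+t*(x+.08)] for x,y in((.08,.028),(.08,-.028),(-.08,-.028),(-.08,.028))],col)
cv2.imwrite('pics/ov10.png',im)
E
```

```text
(no output)
```

View pics/ov10.png

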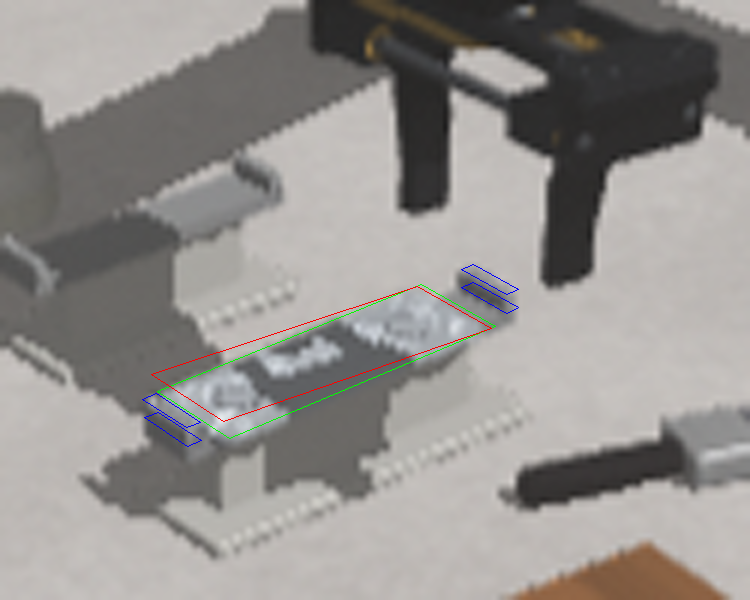

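```bash
python3 -m pendant '{"xyz":[[0.008,0,0],[0.005,0,0],[0.005,0,0],[0.003,-0.002,0],[0,-0.002,0],[0,0,-0.01],[0,0,-0.02],[0,0,-0.03],[0,0,-0.02]],"turn":[-0.181,-0.181,-0.181,-0.181,-0.181,-0.181,-0.181,-0.181,0]}' 0 20| egrep "pos|rot|force|width"; python3 -c "
from h import *
st()"
```

```text
tool_pos: [0.6181, 0.1597, 0.0949]
tool_rot: [13.7, 85.4, -170.3]
force: [-0.0, -0.1, 0.4]
grip_width: 0.0007
t 16.23 tcp [0.6181 0.1597 0.0949] F [-0.02 -0.09  0.39] w 0.0007 jaw deg -93.98 x [-0.079 -0.014 -0.997] q7 -100.4
```

```bash
python3 -m pendant '{"xyz":[[0.002,0.004,-0.015],[0,0.001,-0.008],[0,0,-0.002]],"turn":[0.03,0,0]}'| egrep "pos|rot|force"; for i in 1 2 3; do python3 -m pendant '{"xyz":[[0,0,-0.002]],"turn":[0]}' | egrep "pos|force"; done
```

```text
tool_pos: [0.6196, 0.1656, 0.0681]
tool_rot: [13.0, 85.3, -168.7]
force: [0.7, 0.6, 0.7]
tool_pos: [0.6201, 0.1659, 0.0667]
force: [0.5, -0.6, 0.1]
tool_pos: [0.6205, 0.166, 0.0652]
force: [0.2, -0.2, 0.1]
tool_pos: [0.6208, 0.166, 0.0636]
force: [-1.8, -0.9, 6.3]
```

```bash
python3 -m pendant '{"xyz":[[-0.008,-0.001,-0.002],[-0.016,-0.001,-0.002],[-0.016,-0.001,-0.002]],"turn":[0,0,0]}'| egrep "pos|rot|force"; python3 -m pendant '{"xyz":[[-0.016,-0.001,-0.002],[-0.016,-0.001,-0.002]],"turn":[0,0]}'| egrep "pos|rot|force"; python3 - <<'E'
from h import *
st()
shot('scene','s12')
for d in pinpoint('scene','short_palette_center')[:2]: print(d['score'],c2w('scene',d['at']))
im=cv2.imread('pics/s12.png')[200:360,280:480]; cv2.imwrite('pics/s12z.png',cv2.resize(im,None,fx=4,fy=3.7))
E
```

```text
tool_pos: [0.5877, 0.1635, 0.0634]
tool_rot: [12.2, 86.5, -169.5]
force: [1.6, 0.7, 6.4]
tool_pos: [0.5592, 0.162, 0.0633]
tool_rot: [10.7, 87.1, -171.0]
force: [1.7, 0.5, 6.7]
t 17.6 tcp [0.5592 0.162  0.0633] F [1.74 0.46 6.74] w 0.0004 jaw deg -91.73 x [-0.05  -0.008 -0.999] q7 -100.9
0.75 [0.53786208 0.16292446 0.05839636]
```

View pics/s12z.png

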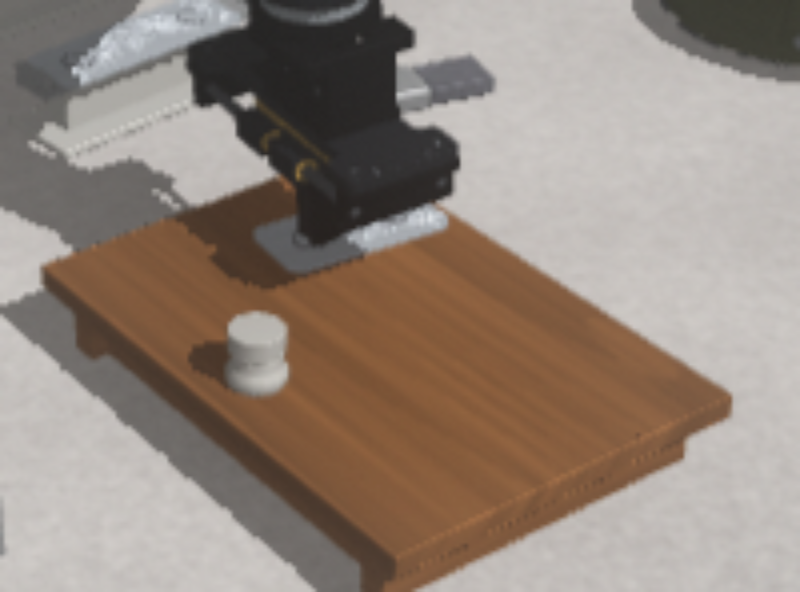

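```bash
python3 -m pendant '{"xyz":[[-0.015,-0.001,-0.002],[-0.014,0,-0.002],[-0.010,0,-0.002]],"turn":[0,0,0]}'| egrep "pos|rot|force"; python3 -m pendant '{"xyz":[[-0.007,0,-0.0015]],"turn":[0]}'| egrep "pos|rot|force"; python3 - <<'E'
from h import *
st()
shot('scene','s13')
for d in pinpoint('scene','short_palette_center')[:2]: print(d['score'],c2w('scene',d['at']))
im=cv2.imread('pics/s13.png')[200:360,280:480]; cv2.imwrite('pics/s13z.png',cv2.resize(im,None,fx=4,fy=3.7))
E
```

```text
tool_pos: [0.5247, 0.162, 0.0632]
tool_rot: [5.3, 87.9, -176.5]
force: [1.5, 0.6, 6.5]
tool_pos: [0.519, 0.1623, 0.0632]
tool_rot: [2.9, 88.1, -178.9]
force: [1.7, -0.2, 4.4]
t 18.2 tcp [0.519  0.1623 0.0632] F [ 1.67 -0.16  4.41] w 0.0007 jaw deg -91.77 x [-0.033 -0.001 -0.999] q7 -103.8
0.73 [0.49553897 0.15878554 0.05721572]
```

View pics/s13z.png

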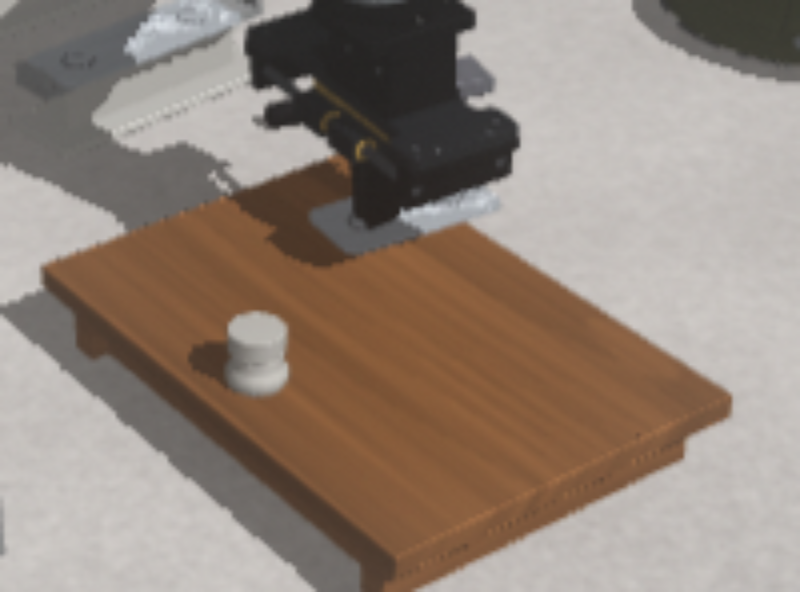

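```bash
python3 -m pendant '{"xyz":[[-0.006,0,-0.002]],"turn":[0]}'| egrep "pos|rot|force";python3 -m pendant '{"xyz":[[0.0,0,0.004],[0,0,0.02],[0,0.01,0.03],[0.02,0.04,0.03],[0.03,0.05,0.01],[0.01,0.05,0]],"turn":[0,0,0,0,0,0]}' 1 | egrep "pos|rot|force"; python3 - <<'E'
from h import *
st()
shot('scene','s14');shot('top','t14')
for c in ('scene','top'):
  for d in pinpoint(c,'short_palette_center')[:2]: print(d['score'],c2w(c,d['at']))
im=cv2.imread('pics/s14.png')[180:340,280:480]; cv2.imwrite('pics/s14z.png',cv2.resize(im,None,fx=4,fy=3.7))
im=cv2.imread('pics/t14.png')[170:310,185:375]; cv2.imwrite('pics/t14z.png',cv2.resize(im,None,fx=4,fy=4))
E
```

```text
tool_pos: [0.5148, 0.1627, 0.0631]
tool_rot: [-0.2, 88.3, 178.0]
force: [2.3, -0.5, 8.9]
tool_pos: [0.5739, 0.3094, 0.1593]
tool_rot: [4.6, 88.0, -177.7]
force: [0.4, 0.7, 0.4]
t 19.18 tcp [0.5739 0.3094 0.1593] F [0.37 0.69 0.37] w 0.0527 jaw deg -92.34 x [-0.035 -0.001 -0.999] q7 -114.5
0.61 [0.49048675 0.16225709 0.05761996]
0.57 [0.4931072  0.15930883 0.06207438]
```

View pics/s14z.png

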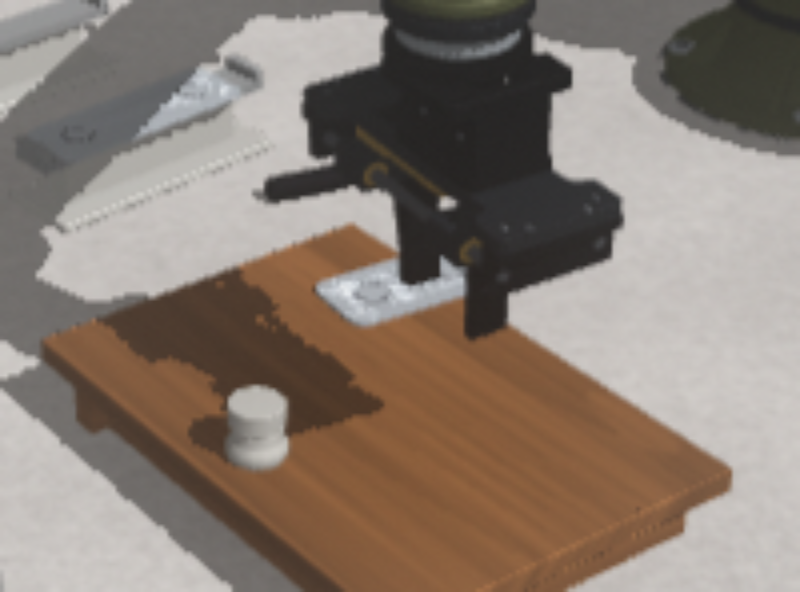

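View pics/t14z.png

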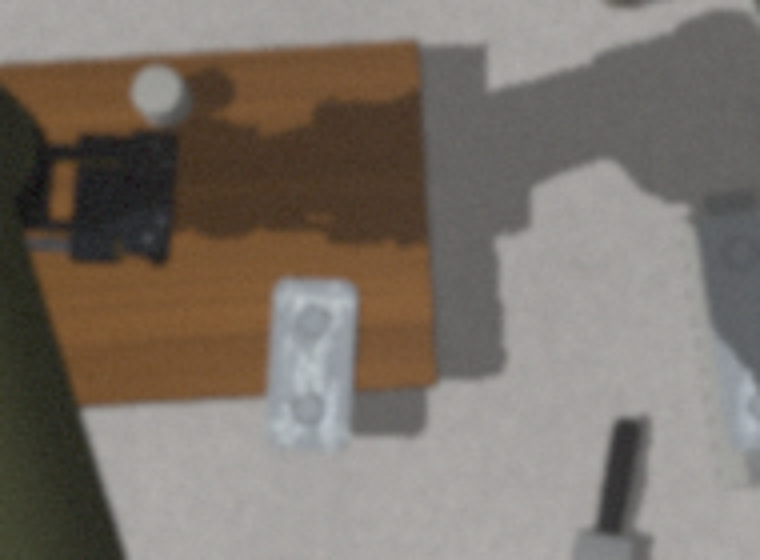

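```bash
python3 - <<'E'
from h import *
np.set_printoptions(precision=4,suppress=True)
im=cv2.imread('pics/t14.png'); k=6;u0,v0=235,230
g=cv2.GaussianBlur(cv2.resize(im[v0:295,u0:290],None,fx=k,fy=k,interpolation=cv2.INTER_CUBIC),(0,0),3).astype(float).sum(2)
a=lambda u:int((u-u0+.5)*k)
M=[]
for v in range(245,264,3):
    r=int((v-v0+.5)*k); d=np.gradient(g[r])
    l=a(247)+np.argmax(d[a(247):a(258)]); R=a(266)+np.argmin(d[a(266):a(280)])
    uv=(np.array([[l,r],[R,r]])+.5)/k-.5+[u0,v0]; W=px2w('top',uv,.062); M.append(W[:,:2].mean(0)); print(W[:,1],np.linalg.norm(W[1]-W[0]))
M=np.array(M);p=np.polyfit(M[:,0],M[:,1],1);print("yaw",np.degrees(np.arctan(p[0])),np.polyval(p,[.45,.455,.49]))
z=lambda q:(np.array(q,float)+.5)/4-.5+[185,170]
print(px2w('top',z([(314,279),(308,452),(311.5,365.5),(270,401),(353,389)]),.062))
E
```

```text
[0.1896 0.1337] 0.05592874439139333
[0.1903 0.1335] 0.05678788801241652
[0.1914 0.1333] 0.05809617686304847
[0.1907 0.134 ] 0.0567022166066826
[0.1918 0.1347] 0.057109406463512834
[0.1915 0.1345] 0.05706622646418431
[0.1917 0.1347] 0.05702327807261148
yaw -1.9726620243535415 [0.1646 0.1644 0.1632]
[[0.5498 0.1619 0.062 ]
 [0.4329 0.1627 0.062 ]
 [0.491  0.162  0.062 ]
 [0.4667 0.1892 0.062 ]
 [0.4756 0.1337 0.062 ]]
```

```bash
python3 -m pendant '{"xyz":[[-0.03,-0.035,0],[-0.035,-0.045,0],[-0.035,-0.04,0],[-0.02,-0.02,0],[-0.004,-0.004,-0.01],[0,0,-0.02],[0,0,-0.01]],"turn":[0,0,0,0,0,0,0]}' 1 | egrep "pos|rot|force";  python3 -c "
from h import *
st()"
```

```text
tool_pos: [0.4416, 0.1515, 0.1123]
tool_rot: [10.0, 87.5, -172.8]
force: [0.0, 0.3, 0.6]
t 20.25 tcp [0.4416 0.1515 0.1123] F [0.04 0.34 0.59] w 0.0872 jaw deg -92.79 x [-0.043 -0.005 -0.999] q7 -112.6
```

```bash
python3 -m pendant '{"xyz":[[0.007,0.012,-0.01],[0,0,-0.01],[0,0,0]],"turn":[0.012,0,0]}' 1 | egrep "pos|rot|force"
```

```text
tool_pos: [0.4486, 0.1626, 0.0897]
tool_rot: [13.2, 87.4, -169.0]
force: [-0.0, 0.5, -1.0]
```

```bash
python3 -m pendant '{"xyz":[[0,0.002,-0.02],[0,0,-0.018],[0,0,-0.005],[0,0,0]],"turn":[0,0,0,0]}' 1 | egrep "pos|rot|force";  python3 - <<'E'
from h import *
st()
shot('scene','s15')
im=cv2.imread('pics/s15.png')[180:340,280:480]; cv2.imwrite('pics/s15z.png',cv2.resize(im,None,fx=4,fy=3.7))
E
```

```text
tool_pos: [0.4499, 0.164, 0.0471]
tool_rot: [12.8, 87.5, -169.5]
force: [-0.1, 0.4, 0.1]
t 21.12 tcp [0.4499 0.164  0.0471] F [-0.07  0.36  0.09] w 0.0871 jaw deg -92.25 x [-0.042 -0.008 -0.999] q7 -109.6
```

View pics/s15z.png

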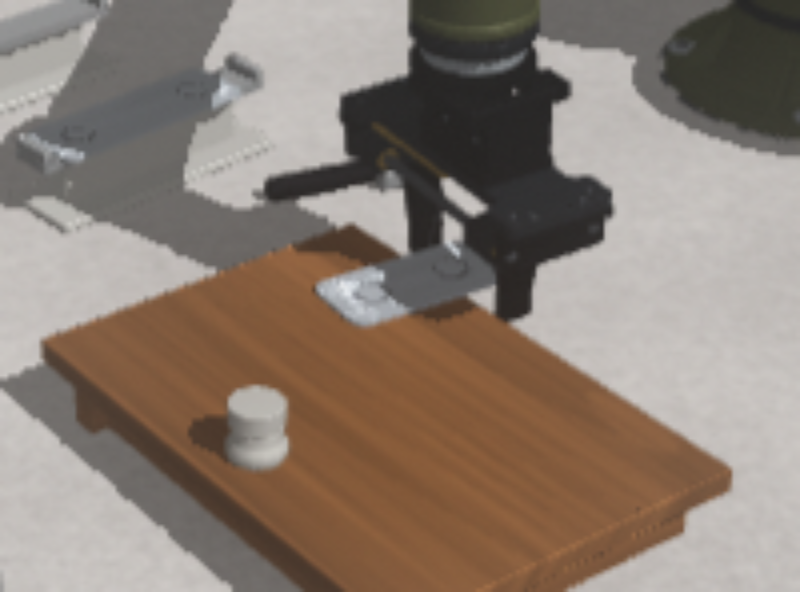

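Straddling the overhang, no contact force. A few mm lower, then close.

```bash
python3 -m pendant '{"xyz":[[0,0,-0.004],[0,0,0]],"turn":[0,0]}' 1 | egrep "pos|force"; python3 -m pendant '{"xyz":[[0,0,0],[0,0,0],[0,0,0],[0,0,0],[0,0,0]],"turn":[0,0,0,0,0]}' 0 40 | egrep "pos|rot|force|width"; python3 -m pendant '{"xyz":[[0,0,0.005],[0,0,0.015],[0,0,0.02]],"turn":[0,0,0]}' | egrep "pos|rot|force|width";  python3 - <<'E'
from h import *
st()
shot('scene','s16')
im=cv2.imread('pics/s16.png')[180:340,280:480]; cv2.imwrite('pics/s16z.png',cv2.resize(im,None,fx=4,fy=3.7))
E
```

```text
tool_pos: [0.4509, 0.1644, 0.0443]
force: [0.8, -1.1, 0.4]
tool_pos: [0.4512, 0.1647, 0.0448]
tool_rot: [10.5, 87.7, -171.7]
force: [-0.2, 0.4, 0.1]
grip_width: 0.0547
tool_pos: [0.45, 0.1639, 0.0857]
tool_rot: [12.8, 87.5, -169.5]
force: [-0.4, 0.2, -0.2]
grip_width: 0.0548
t 22.43 tcp [0.45   0.1639 0.0857] F [-0.39  0.19 -0.22] w 0.0548 jaw deg -92.26 x [-0.042 -0.008 -0.999] q7 -111.4
```

View pics/s16z.png

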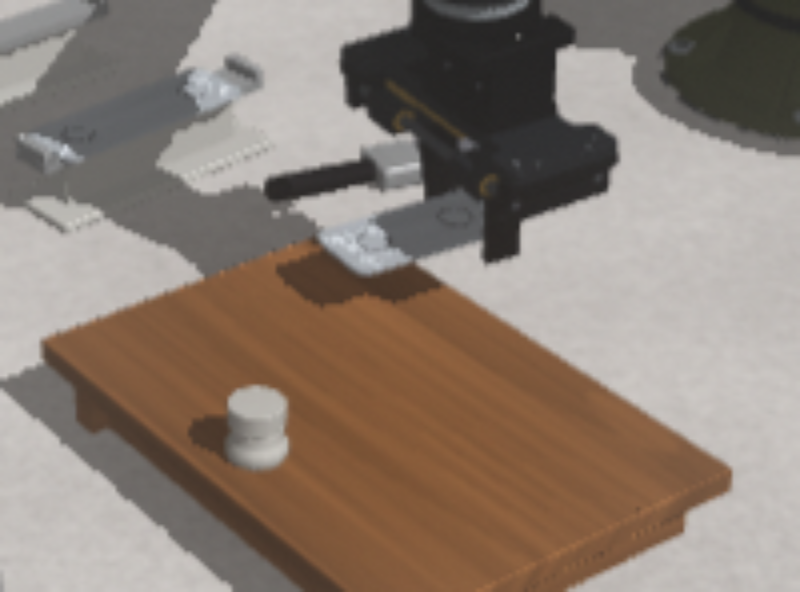

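```bash
python3 -m pendant '{"xyz":[[0.005,-0.01,0.02],[0.01,-0.02,0.02],[0.01,-0.03,0.01],[0.005,-0.04,0],[0.003,-0.04,0],[0,-0.04,0],[0,-0.04,0],[0,-0.04,0],[0,-0.04,0],[0,-0.04,0]],"turn":[0,0,0,0.02,0.02,0.02,0.02,0.02,0.02,0.02]}' | egrep "pos|rot|force|width"; python3 - <<'E'
from h import *
st()
E
```

```text
tool_pos: [0.4883, -0.1811, 0.1476]
tool_rot: [0.0, 88.6, -173.5]
force: [0.6, 0.5, -0.3]
grip_width: 0.0547
t 23.73 tcp [ 0.4883 -0.1811  0.1476] F [ 0.55  0.54 -0.26] w 0.0547 jaw deg -83.47 x [-0.024 -0.003 -1.   ] q7 -60.6
```

```bash
python3 -m pendant '{"xyz":[[0,-0.035,0],[0,-0.035,0],[0,-0.035,-0.005],[0,-0.02,-0.01],[0,-0.008,-0.01],[0,0,0],[0,0,0]],"turn":[0.01,0.01,0,0,0,0,0]}' | egrep "pos|rot|force|width"; python3 - <<'E'
from h import *
st()
R=Ro.from_euler('xyz',readout.get_obs()['tool_rot'],degrees=True).as_matrix(); print(R.round(3))
shot('scene','s17');shot('top','t17')
for c in ('scene','top'):
  for d in pinpoint(c,'short_palette_center')[:2]: print(d['score'],c2w(c,d['at']))
im=cv2.imread('pics/s17.png')[120:280,200:400]; cv2.imwrite('pics/s17z.png',cv2.resize(im,None,fx=4,fy=3.7))
im=cv2.imread('pics/t17.png')[180:300,380:500]; cv2.imwrite('pics/t17z.png',cv2.resize(im,None,fx=5,fy=5))
E
```

```text
tool_pos: [0.4887, -0.3207, 0.125]
tool_rot: [4.1, 88.9, -168.3]
force: [0.6, 0.0, -0.9]
grip_width: 0.0542
t 24.6 tcp [ 0.4887 -0.3207  0.125 ] F [ 0.63  0.02 -0.86] w 0.0542 jaw deg -82.44 x [-0.019 -0.004 -1.   ] q7 -39.1
[[-0.019  0.132 -0.991]
 [-0.004 -0.991 -0.131]
 [-1.     0.001  0.019]]
0.83 [ 0.52845359 -0.31369801  0.138285  ]
0.58 [ 0.73374353 -0.32116723 -0.00096439]
0.7 [ 0.52883135 -0.31558104  0.14247743]
0.28 [ 0.51839654 -0.13391028  0.05381819]
```

View pics/s17z.png

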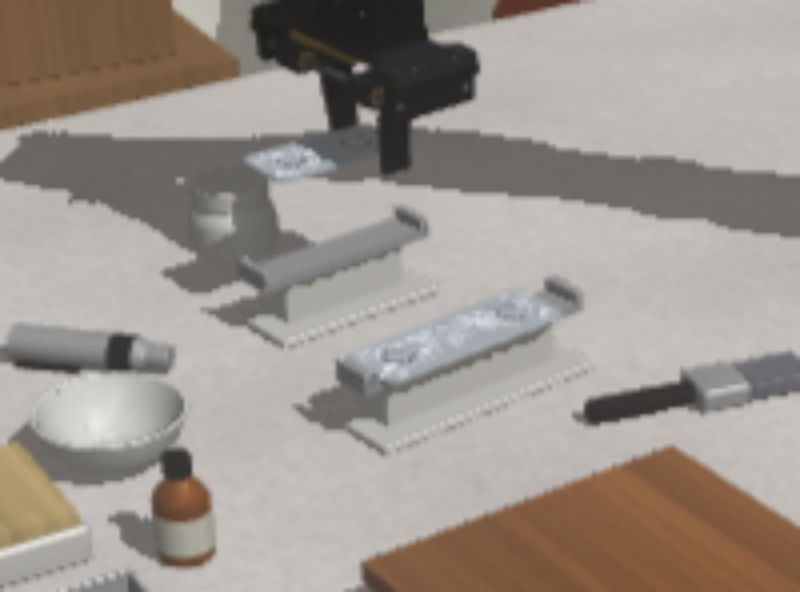

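View pics/t17z.png

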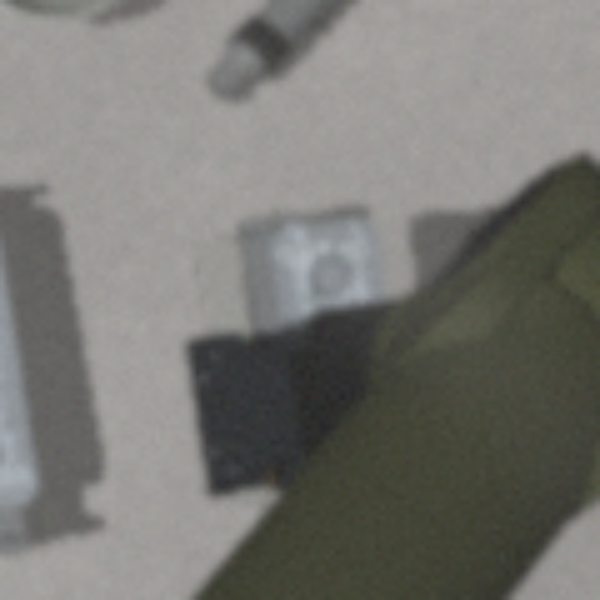

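```bash
python3 -m pendant '{"xyz":[[-0.001,0.002,-0.02],[-0.001,0.001,-0.025],[0,0,-0.015],[0,0,-0.008],[0,0,0]],"turn":[0.005,0,0,0,0]}' | egrep "pos|rot|force|width"; python3 - <<'E'
from h import *
st()
shot('scene','s18')
for d in pinpoint('scene','short_palette_center')[:1]: print(d['score'],c2w('scene',d['at']))
im=cv2.imread('pics/s18.png')[130:230,220:345]; cv2.imwrite('pics/s18z.png',cv2.resize(im,None,fx=6,fy=6))
E
```

```text
tool_pos: [0.4866, -0.3155, 0.0524]
tool_rot: [0.6, 88.9, -171.4]
force: [0.1, -0.4, -0.4]
grip_width: 0.0545
t 25.43 tcp [ 0.4866 -0.3155  0.0524] F [ 0.13 -0.36 -0.37] w 0.0545 jaw deg -81.97 x [-0.019 -0.003 -1.   ] q7 -36.0
0.58 [ 0.52801666 -0.3119434   0.0638766 ]
```

View pics/s18z.png

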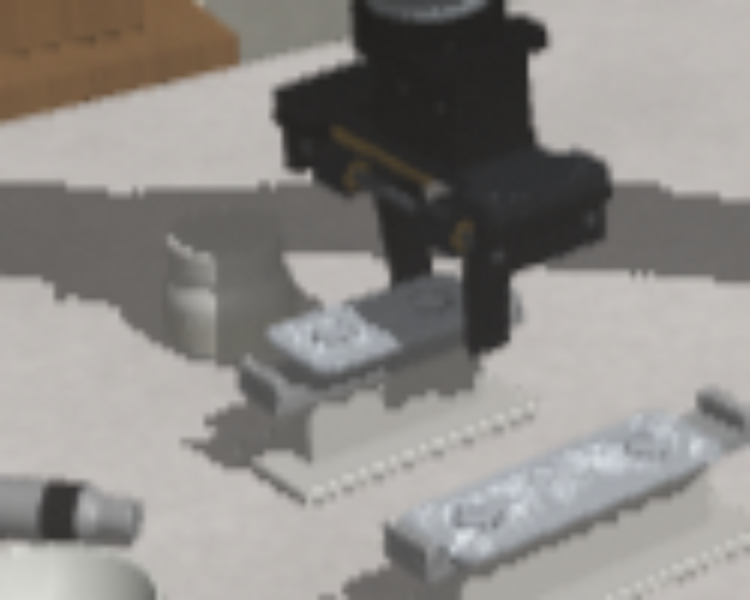

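```bash
python3 -m pendant '{"xyz":[[0,-0.002,-0.004],[0,0,-0.004],[0,0,-0.001]],"turn":[0,0,0]}' | egrep "pos|rot|force|width"; for i in 1 2 3; do  python3 -m pendant '{"xyz":[[0,0,-0.0015]],"turn":[0]}' | egrep "pos|force"; done
```

```text
tool_pos: [0.4882, -0.319, 0.0453]
tool_rot: [9.6, 89.1, -162.4]
force: [-0.5, -0.1, -0.2]
grip_width: 0.0544
tool_pos: [0.4884, -0.319, 0.0439]
force: [0.4, 0.1, -0.4]
tool_pos: [0.4884, -0.319, 0.0423]
force: [-0.3, 0.3, -0.3]
tool_pos: [0.4884, -0.319, 0.0407]
force: [0.2, 0.4, -1.0]
```

```bash
for i in 1 2; do  python3 -m pendant '{"xyz":[[0,0,-0.001]],"turn":[0]}' | egrep "pos|force"; done
```

```text
tool_pos: [0.4886, -0.3191, 0.0402]
force: [-2.1, 0.0, 8.1]
tool_pos: [0.4888, -0.3195, 0.0402]
force: [-1.5, 1.1, 7.6]
```

```bash
python3 -m pendant '{"xyz":[[0,0,0],[0,0,0],[0,0,0],[0,0,0],[0,0,0]],"turn":[0,0,0,0,0]}' 1 | egrep "pos|rot|force|width"; python3 -m pendant '{"xyz":[[0,0,0.02],[0,0,0.03],[0,0,0.04],[0,0,0.05],[0,0.03,0.03],[0,0.05,0],[0,0.05,0],[0,0.05,0],[0,0.05,0],[0,0.05,0]],"turn":[0,0,0,0,0,0,0,0,0,0]}' 1 | egrep "pos|rot|force|width"; python3 - <<'E'
from h import *
st()
shot('scene','s19');shot('top','t19')
for c in ('scene','top'):
  for n in ('short_palette_center','long_palette_center'):
    for d in pinpoint(c,n)[:1]: print(n,d['score'],c2w(c,d['at']))
im=cv2.imread('pics/s19.png')[130:230,220:345]; im=cv2.resize(im,None,fx=6,fy=6,interpolation=cv2.INTER_CUBIC)
def dr(P,col):
    p=(proj('scene',P)-[220,130]+.5)*6-.5
    cv2.polylines(im,[p.round().astype(int)],True,col,1)
cv2.imwrite('pics/s19z.png',im)
a=np.radians(8); ex=np.array([np.cos(a),np.sin(a),0]); ey=np.array([-np.sin(a),np.cos(a),0]); C=np.array([.5275,-.3125,.055])
for s in(1,-1):
    for z in (0,.01):
        dr([C+s*ex*r+ey*w+[0,0,z] for r,w in((.0695,.017),(.0695,-.017),(.0775,-.017),(.0775,.017))],(255,0,0))
dr([C+ex*x+ey*y+[0,0,.003] for x,y in((.0575,.028),(.0575,-.028),(-.0575,-.028),(-.0575,.028))],(0,255,0))
cv2.imwrite('pics/ov19.png',im)
im=cv2.imread('pics/t19.png')[200:300,350:475]; cv2.imwrite('pics/t19z.png',cv2.resize(im,None,fx=6,fy=6))
E
```

```text
tool_pos: [0.489, -0.3194, 0.0401]
tool_rot: [12.1, 89.2, -159.8]
force: [0.6, 0.7, -0.4]
grip_width: 0.0861
tool_pos: [0.4873, -0.041, 0.2293]
tool_rot: [99.9, 89.6, -73.1]
force: [0.7, 0.1, -0.6]
grip_width: 0.0872
t 28.4 tcp [ 0.4873 -0.041   0.2293] F [ 0.73  0.06 -0.58] w 0.0872 jaw deg -83.01 x [ 0.002 -0.006 -1.   ] q7 -83.5
short_palette_center 0.89 [ 0.52858689 -0.31500537  0.05430481]
long_palette_center 0.97 [ 0.52041304 -0.13540897  0.05686866]
short_palette_center 0.95 [ 0.52608321 -0.31663093  0.05676591]
```

View pics/s19z.png

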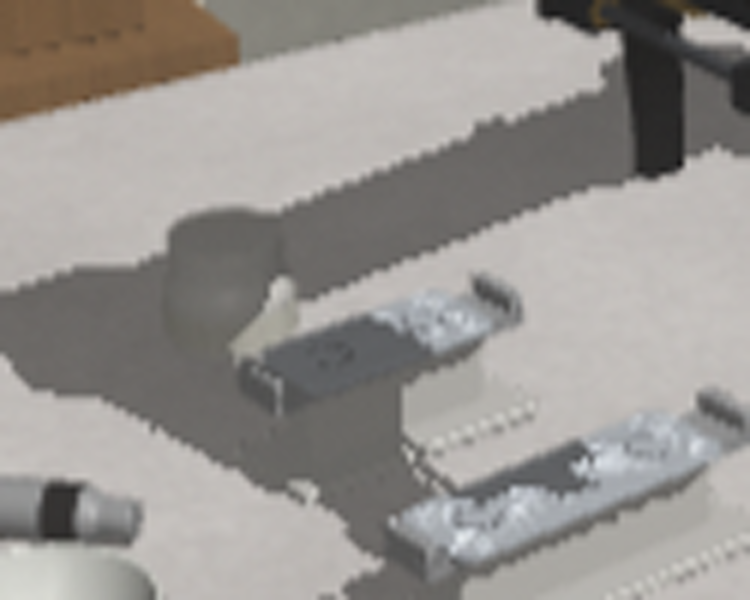

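View pics/ov19.png

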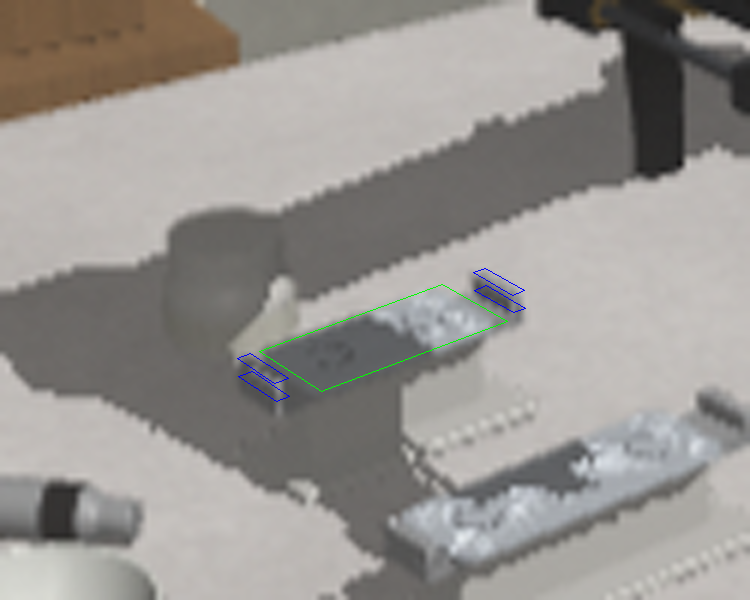

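View pics/t19z.png

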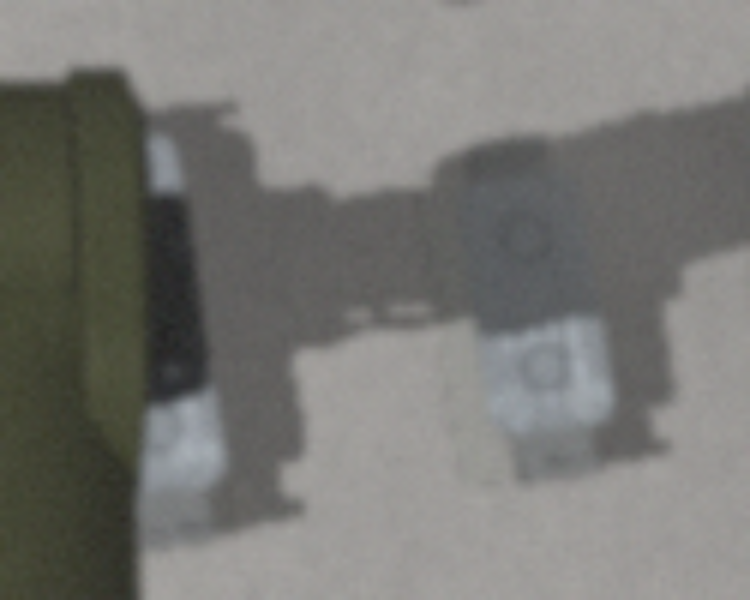

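View pics/s19.png

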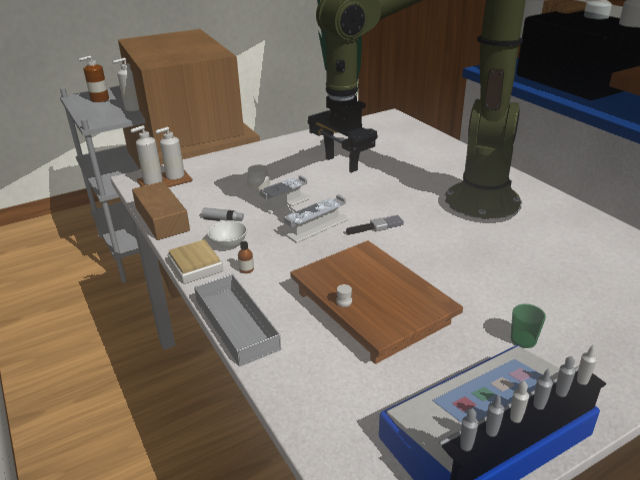

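```bash
python3 -c "
from h import *
print(readout.get_obs()['joint_velocities'].round(1)); print(sign_off())"
```

```text
[ 0.6  0.5  0.3  0.1 -0.3 -0.3 -0.1]
the job is handed in; nothing more can be done
None
```

Both palettes are in their cradles, the long one first and then the short one, and I handed the job in at about 28.5 s. I slid each one out about a third of its length, gripped it by the overhanging end, lowered it until it touched the rail, and let go.

**Last checks:**
- **Height:** both palettes measured about 54–57 mm high at half thickness. Lying flat on the 55 mm rail they should be 56.5 mm.
- **Fit between the stops:** projecting a flat plate between the stops onto the scene picture matched both palettes, to within about a pixel for the short one.
- **Robot and table:** the gripper was open and clear of everything, with about 0 N on the tool. In the final picture the other things look to be where they started. I checked that by eye and did not measure it.

**Not exact:**
- The long palette sits about 4 mm towards the far stop; centred it would have about 12 mm of play each way.
- The short palette is about 3 mm off-centre sideways on its rail. It is still well supported.
- On the first grasp approach a finger briefly touched the riser's front edge with about 5 N, and I backed off.
- My presses while dragging were about 5–9 N, though readings between rows were not recorded.
- The long palette's touchdown on its rail reached about 16 N.

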